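Fit the waste coupling and clamp it snug

ROBOT

A 7-joint arm with a two-finger parallel gripper is mounted at the origin on a cart in front of the work surface, level with it; the furniture and walls round the work are solid. World frame = base frame: x ahead of the robot, y to its left, z up, the work surface at z = 0. Lengths are in mm, angles in rad, forces in N, time in s.
With the tool pointing down it reaches from about 350 to 900 mm from the base axis. Payload 19.9 kg.
Tool frame: the origin (TCP) lies between the finger pads; the fingertips stand 22 mm ahead of it and the grasp point (between the pads) lies 3 mm ahead of it; y points along the fingers, x is the direction in which the jaws open and shut, and the axes are right-handed (so a half turn about y gives the same grasp; the last joint's range is limited). The gripper opens to 94 mm and grips with 3 to 60 N. Pads are 16 mm wide; open, the fingers measure 119 mm over their backs; the gripper's body (75 mm by 177 mm) begins 78 mm behind the grasp point.
Start: joints at [1.264, 0.417, -0.01, 1.614, 0.005, 1.111, -0.053], TCP at [164.171, -603.033, 227.425] pointing down, gripper open.
Joint ranges: [-2.81, 2.81], [-0.39, 2.02], [-1.27, 1.25], [0.06, 2.57], [-1.19, 4.33], [0.19, 2], [-2.82, 2.82]. Speed limits (rad/s): [1.89, 1.89, 2.39, 2.39, 3.01, 3.01, 3.01].

INTERFACE

Orientations are given as [roll, pitch, yaw] about the fixed x, y, z axes, in that order (R = Rz(yaw) Ry(pitch) Rx(roll)).
In Python, from bench import read_state, optics, bot gives the robot as it stands. The module is installed in compiled form; this text tells all that it offers.
- The arm moves only by the tool arm_command, never from a script. Its argument "moves" is a list of rows, each a list of 7 numbers: the shift along the tool's x, y, z each as a share of 4 cm, from -1 to 1, then the turn, a rotation vector about the tool's x, y, z each as a share of 4 degrees, from -1 to 1, then the closure, from 0 (fully open) to 1 (shut). A call has 1 to 8 rows; each row shifts and turns the commanded pose from where the row before left it, along the tool's axes as they then stand; what a row does not reach is not made up. A row lasts 1/8 s, in which the tool goes at most 62.5 mm and 10.7 degrees, less where a joint would pass 70% of its speed; a pose out of reach is approached as far as the arm can. A call with a number of a shift or a turn outside -1 to 1 is refused whole. A call with a gripper value outside its range is refused whole. The fingers move at their own pace and stop on an object; the grip force is fixed at half the most. Time passes only in rows, so rows that do not move let the fingers close. It gives the time, the measured TCP pose, the force and the opening at its end, in the units of the state.
- read_state(): the state, without advancing time (a new reading comes with each control period).
- optics.read_camera(name): name is "scene" or "top"; returns a dict with "frame" (384x512x3 uint8, blue, green, red), "depth" (384x512 float32, mm along the optical axis (not along the pixel's ray), 0 where there is no reading), "fx", "fy", "cx", "cy" (pixels), "pose" (4x4, takes a point from camera to world coordinates). Camera axes: x right, y down, z forward; pixel columns grow to the right and rows downward; lengths in mm; the calibration is good to about 2 mm. A picture is of the moment at which its call begins.
- bot.finish_job(): hands the job in, once; it reports no verdict.
The state is a dict: "time": time; "joints": joint angles; "qd": joint speeds; "tau": joint torques, N m; "tool_pos": TCP position; "ee_rot": TCP orientation; "wrist_force": force on the tool from outside, world axes, zero at the start; "wrist_torque": the same for the moment, N m; "width": opening from 0.0 (shut) to 1.0 (fully open).
Only numpy, scipy, OpenCV 4.12 (cv2) and the standard library are available. Lean on these libraries where they do the work, as an engineer would, in place of code of your own. Each camera call takes 0.05 s, during which the arm holds its last target. There are 200 camera calls.

TASK

A waste pipe joint for the laundry sink is being glued up on the plywood board. Push the loose grey coupling sleeve fully home onto the spigot of the tee and let go of it, then pump the bar clamp with full squeezes of its trigger until the sprung rubber pad of the moving jaw bears on the end of the sleeve and is pressed in about half way, never so hard that the pad bottoms and the sleeve is crushed. Finish still squeezing handle and trigger together so that the joint stays under that pressure, and leave the spare elbow and the tape measure where they lie.

Things in the scene. Friction and masses are not known exactly. Their poses are not given: they have to be found in the camera images.
- board: plywood glue-up board, 150 x 360 x 18 mm, screwed down; all on it is fixed except the clamp head. Origin at its underside, z up, y along the clamp bar and the pipe axis, x away from the handle side. The toothed steel bar (19 x 8 mm) runs along y at x = -20, z = 60 mm. The grey waste tee lies in a saddle, axis at x = 55, z = 60 mm; its shoulder (54 mm diameter) is at y = 85 mm.
- sleeve: loose grey pipe coupling: rigid open tube 48 mm long, bore 35 mm, round barrel 40 mm outside, with an eight-sided collar 44 mm across flats and 10 mm long at each end (28 mm of barrel between); 60 g. It lies on the worktop on a flat, axis 22 mm up. Origin at its middle on the axis; its own y axis is the bore. Either end may go on the spigot.
- elbow: spare grey pipe elbow lying flat, about 80 x 80 x 49 mm, a bystander to be left alone; origin under the crossing of its two legs.
- tape_measure: round-cased sewing tape measure, 52 x 96 x 21 mm, a bystander to be left alone; origin under its middle.
- spigot_tip (a point): centre of the nose of the tee's spigot, on the pipe axis. The spigot is 32 mm in diameter and 32 mm long (last 5 mm tapered to 25 mm) and points along the board's -y, level.
- home (a point): where the sleeve's middle is when it is fully home, its end against the shoulder: on the pipe axis, 8 mm in from the nose. On the released sleeve the axis hangs about 1.5 mm lower (play).
- pad_face (a point): centre of the front face (46 mm wide, 40 mm high) of the rubber pad on the moving jaw; it looks along the board's +y at the sleeve, on the pipe axis. At the start it is 44 to 58 mm from the end of a sleeve that is home. Jaw and pad reach up to 20 mm above the axis.
- grip (a point): point of the clamp head midway between the outer faces of relaxed trigger and handle, 60 mm above the worktop, for a gripper pointing down and closing along the board's y. Travels with the head. Handle on the -y side, 32 mm high; trigger on the +y side, 24 mm high; along -x the trigger ends 25 mm and the handle 50 mm beyond it. Over both: 68 to 72 mm relaxed, 34 mm squeezed.
- head (a joint): travel of the clamp head (jaw, handle, trigger) along the bar towards the tee, m, 0 to 0.068. Ratchet teeth of 5 mm pitch stop it going back; a full squeeze of the trigger draws it 10 to 16 mm forward, handle and trigger closing evenly about a hand that stands still. Drag on the bar about 7 N.
- trigger (a joint): angle of the trigger, rad: 0 relaxed, 0.37 fully squeezed; a spring returns it (about 2.5 N at the grip relaxed, 4 N squeezed). When the pad bears on the sleeve its force is about twice the squeeze of the fingers less some 15 N: a light grip of 20 N gives 20 to 25 N, a grip over 27 N bottoms the pad.
- pad (a joint): how far the sprung pad is pressed in towards its jaw, m: 0 free, 0.006 bottomed; 6 N per mm.

How it is judged (in metres and radians):
On the way, in this order (a step that is already met when the one before it is completed fails the run):
1. the sleeve sits fully home on the spigot, let go of, with the clamp still open (distance between sleeve and home below 0.004 m and angle between the y axis of sleeve and the y axis of board, either way round below 0.1 rad and contact force between the fingers and sleeve below 0.1 N and distance of grip from where it was at the start of the episode below 0.006 m), for 0.2 s.
2. first full squeeze of the trigger (value of joint trigger above 0.27 rad and distance of grip from where it was at the start of the episode below 0.026 m), for 0.05 s.
3. trigger let out again, the head kept by its ratchet (value of joint trigger below 0.15 rad and distance of grip from where it was at the start of the episode above 0.006 m), for 0.05 s.
4. second full squeeze, the pad still off the sleeve (value of joint trigger above 0.27 rad and distance of grip from where it was at the start of the episode below 0.043 m), for 0.05 s.
5. the pad bears on the sleeve (contact force between pad and sleeve above 5 N), for 0.1 s.
At the end, for the whole second after the job is handed in: The sleeve is home on the spigot (middle within 4 mm of its home point, axis within 0.1 rad), the pad is pressed in 1.5 to 5.2 mm of its 6 mm and bears on the sleeve with 8 to 34 N, and the fingers are still squeezing the trigger and the handle with more than 2 N each, without touching the sleeve (distance between sleeve and home below 0.004 m and angle between the y axis of sleeve and the y axis of board, either way round below 0.1 rad and value of joint pad between 0.0015 and 0.0052 m and contact force between pad and sleeve between 8 and 34 N and contact force between the fingers and trigger above 2 N and contact force between the fingers and head_c2 above 2 N and contact force between the fingers and sleeve below 0.1 N); the arm keeps its last pose, push and grip.
It fails at once if the pad bottomed and the sleeve was crushed (over 42 N) (contact force between pad and sleeve above 42 N).
It fails at once if the elbow was disturbed (distance of elbow from where it was at the start of the episode above 0.02 m).
It fails at once if the tape measure was disturbed (distance of tape_measure from where it was at the start of the episode above 0.02 m).
It also fails if it takes over 58 s, if anything falls off the work surface, if the arm or the gripper's body presses on something with over 40 N, if the wrist force passes 120 N, or if a joint passes its speed limit or range.

## Working session

There is one attempt and no reset: what is moved stays moved. The work goes in short steps, Python scripts to look and compute and a tool call to move; the robot and the scene stay as the last step left them, time stands still between calls to the robot, and variables do not carry over. Pictures are saved under pics/ and viewed, about 8 in all and at most 12, crops included, and the job is handed in when it is done.

Besides the shell and the picture viewer there is one more tool, called after "Request:" as name(argument=value, ...), one argument or row to a line, values as JSON. arm_command: Moves the arm, as the interface text tells. Its arguments: {"type":"object","properties":{"moves":{"type":"array","items":{"type":"array","items":{"type":"number"}}}},"required":["moves"]}

```bash
mkdir -p pics
cat > h.py <<'E'
import numpy as np, cv2
from bench import read_state, optics, bot
def grab(n):
    c=optics.read_camera(n); return c
def pts(c):
    d=c["depth"]; v,u=np.mgrid[:d.shape[0],:d.shape[1]]
    P=np.stack([(u-c["cx"])/c["fx"]*d,(v-c["cy"])/c["fy"]*d,d],-1)
    return P@c["pose"][:3,:3].T+c["pose"][:3,3]
E
python3 - <<'E'
from h import *
s=read_state(); print(s)
for n in("scene","top"):
    c=grab(n); print(n,c["fx"],c["cx"],c["cy"],np.round(c["pose"],3).tolist())
    cv2.imwrite(f"pics/{n}0.png",cv2.resize(c["frame"],(768,576))); np.savez(f"{n}0.npz",**c)
E
```

```text
{'time': 0.0, 'joints': array([ 1.26351859,  0.41799188, -0.01031259,  1.61417308,  0.00472445,
        1.11068098, -0.05301794]), 'qd': array([-0.0005174 ,  0.00015198,  0.00144439,  0.00033315, -0.0005638 ,
       -0.00072043,  0.00094273]), 'tau': array([ 1.32838118e-04, -8.51245308e+01,  6.38298690e-01, -4.25987291e+01,
       -4.89471678e-02,  1.87476579e-02,  1.27656713e-04]), 'tool_pos': array([ 164.05950816, -602.72285705,  226.81451879]), 'ee_rot': array([-1.57090584e+00,  1.22511041e-03, -1.30500873e+00]), 'wrist_force': array([-0.05278785, -0.11041594,  0.08638839]), 'wrist_torque': array([0.04130587, 0.03225271, 0.0374657 ]), 'width': 0.9962726857725654}
scene 391.22779734439547 255.46057656875914 188.63257710195873 [[1.0, -0.02, 0.003, 494.896], [-0.013, -0.536, 0.844, -700.439], [-0.016, -0.844, -0.536, 563.259], [0.0, 0.0, 0.0, 1.0]]
top 473.12083827764263 253.90842136152756 191.2386338723827 [[-0.266, -0.895, 0.357, 151.965], [-0.964, 0.246, -0.103, 223.721], [0.004, -0.372, -0.928, 1001.899], [0.0, 0.0, 0.0, 1.0]]
```

View pics/scene0.png

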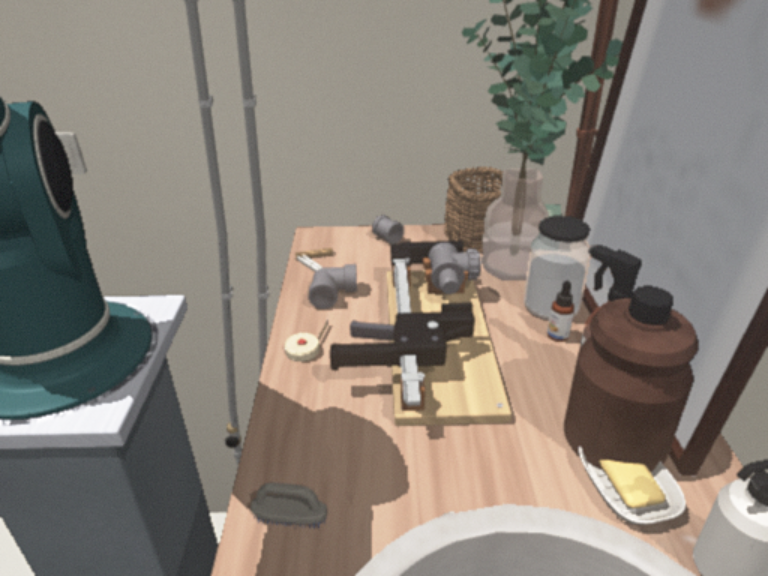

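View pics/top0.png

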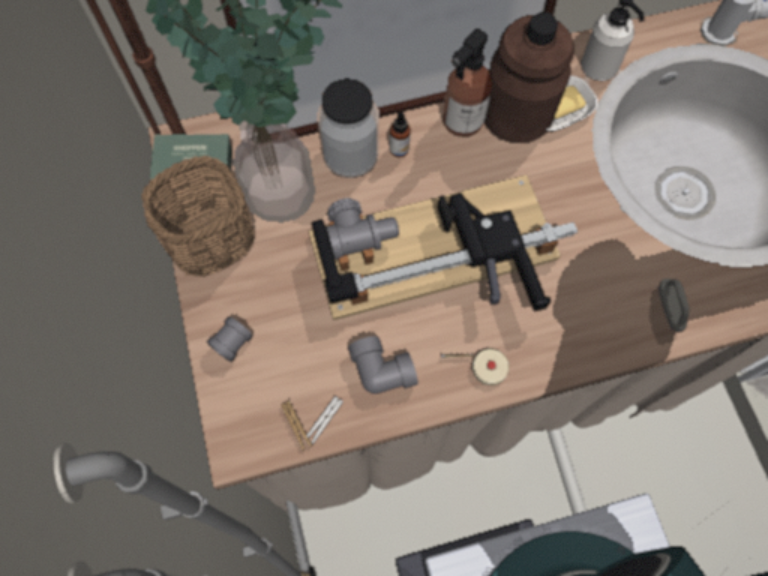

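Top view: sleeve at (230,337) of 768x576, tee nose (397,228), trigger tip (494,297), handle tip (545,302), elbow (380,365), tape (490,365). Now the 3D numbers.

```bash
cat > m.py <<'E'
from h import *
c=dict(np.load("top0.npz")); P=pts(c); s=dict(np.load("scene0.npz")); Q=pts(s)
for n,(u,v) in dict(sleeve=(230,337),nose=(396,228),teebody=(350,235),trig=(494,297),hand=(545,302),elbow=(375,378),tape=(490,365),jawL=(445,212),jaw=(462,218),worktop=(300,370),bar=(420,267),board=(430,230)).items():
    print(n,P[int(v/1.5),int(u/1.5)].round(0))
# board: wood points at z ~18
f=c["frame"]; Z=P[...,2]
hsv=cv2.cvtColor(f,cv2.COLOR_BGR2HSV)
roi=np.zeros(Z.shape,bool); roi[110:215,195:380]=1
m=roi&(abs(Z-18)<5)&(hsv[...,1]>60)
b=P[m][:,:2].astype(np.float32); r=cv2.minAreaRect(b); print("board",r,m.sum(),np.median(Z[m])); print(cv2.boxPoints(r).round(1))
# sleeve
for nm,D,box in(("top",P,(200,245,135,175)),("scene",Q,(140,165,240,275))):
    R=D[box[0]:box[1],box[2]:box[3]].reshape(-1,3); R=R[(R[:,2]>8)&(R[:,2]<60)]
    r=cv2.minAreaRect(R[:,:2].astype(np.float32)); print(nm,"sleeve",r,len(R),R.max(0),R.mean(0)); print(cv2.boxPoints(r).round(1))
# grey spigot
E
python3 m.py
```

```text
sleeve [506. 344.  40.]
nose [594.  74.  69.]
teebody [597. 144.  81.]
trig [452. -27.  75.]
hand [428. -94.  72.]
elbow [392. 162.  42.]
tape [374.  -2.  20.]
jawL [598.   0.  77.]
jaw [582. -22.  77.]
worktop [445. 260.   0.]
bar [528.  57.  63.]
board [603.  18.  19.]
board ((580.3602905273438, 18.607406616210938), (151.9861602783203, 360.2986755371094), 0.7353723645210266) 4374 17.312896459972023
[[ 502.1  197.8]
 [ 506.7 -162.5]
 [ 658.7 -160.6]
 [ 654.   199.7]]
top sleeve ((509.1861572265625, 349.0752258300781), (45.508262634277344, 48.39672088623047), 38.64295959472656) 476 [541.78869421 379.89003817  49.24030052] [505.1684699  346.49839479  35.70391935]
[[476.3 353.8]
 [506.5 316. ]
 [542.1 344.4]
 [511.8 382.2]]
scene sleeve ((506.1111145019531, 367.4840087890625), (106.44495391845703, 107.62549591064453), 89.92420196533203) 502 [559.9901547  420.76063759  47.51070266] [507.89892584 376.55973998  27.11442777]
[[452.2 314.3]
 [559.9 314.2]
 [560.  420.6]
 [452.4 420.8]]
```

```bash
cat > m2.py <<'E'
from h import *
from scipy.optimize import least_squares
c=dict(np.load("top0.npz")); P=pts(c); s=dict(np.load("scene0.npz"))
f=c["frame"]; g=s["frame"]
a=cv2.resize(f[200:245,130:180],(400,360),interpolation=2); b=cv2.resize(g[140:165,240:275],(400,286),interpolation=2)
d=cv2.resize(f[120:210,200:300],(400,360),interpolation=2)
e=cv2.resize(f[120:210,280:380],(400,360),interpolation=2)
b=cv2.resize(b,(400,240)); b2=cv2.resize(g[140:240,210:330],(400,240))
cv2.imwrite("pics/crop.png",np.vstack([np.hstack([a,d]),np.hstack([b,b2])]))
X=P.reshape(-1,3)
y0=np.radians(.735); ax=np.array([-np.sin(y0),np.cos(y0),0])
n=np.array([np.cos(y0),np.sin(y0),0])
t=X@ax; q=X@n; z=X[:,2]
for lo,hi in((75,85),(85,95),(95,105),(105,112),(112,120),(120,130),(130,160)):
    k=(X[:,1]>lo)&(X[:,1]<hi)&(q>570)&(q<640)&(z>45)
    if k.sum()>10:
        R=least_squares(lambda p:np.hypot(q[k]-p[0],z[k]-p[1])-p[2],(603,60,16),loss="soft_l1")
        print(lo,hi,k.sum(),R.x.round(1),z[k].max().round(1),"rms",np.sqrt((R.fun**2).mean()).round(2))
for lo in(20,50,80): 
    k=(X[:,1]>lo)&(X[:,1]<lo+20)&(q>505)&(q<555)&(z>50)&(z<80); print("bar",lo,np.percentile(q[k],[2,50,98]).round(1),np.median(z[k]).round(1))
k=(z>50)&(z<95)&(X[:,1]>-110)&(X[:,1]<25)&(X[:,0]>415)&(X[:,0]<640)
for qq in range(420,640,10):
    j=k&(abs(q-qq)<4); T=t[j]; 
    if len(T): 
        h=np.histogram(T,np.arange(-125,30,4))[0]; print(qq,"".join("." if v==0 else "#" for v in h),np.percentile(T,[1,99]).round(0))
E
python3 m2.py
```

```text
75 85 65 [602.9  59.5  15.4] 77.4 rms 1.37
85 95 66 [603.   59.4  15.7] 77.9 rms 1.48
95 105 61 [603.7  58.4  17.4] 86.3 rms 5.27
105 112 77 [603.2  59.4  26.8] 88.1 rms 1.22
112 120 93 [605.5  55.9  26.5] 86.1 rms 2.52
120 130 138 [607.5  49.2  32.6] 86.7 rms 3.28
130 160 420 [611.6  45.7  36.9] 87.8 rms 3.21
bar 20 [517.  526.1 536. ] 62.9
bar 50 [517.7 525.7 535.9] 62.6
bar 80 [517.4 525.8 536.6] 62.6
420 ....######............................ [-106.  -88.]
430 ....#######........................... [-106.  -84.]
440 .....######........................... [-103.  -84.]
450 .....######.........#####............. [-104.  -29.]
460 .....######.........####.............. [-103.  -30.]
470 .....######........####............... [-104.  -34.]
480 .....######........####............... [-104.  -36.]
490 .....######.......####................ [-103.  -38.]
500 .....######.......####................ [-103.  -40.]
510 .....#####################............ [-100.  -25.]
520 ..##################################.. [-116.   17.]
530 ..##################################.. [-115.   17.]
540 .....######################...#....#.. [-100.   -8.]
550 .....######################........... [-100.  -21.]
560 .....######################........... [-101.  -21.]
570 .....######################........... [-100.  -21.]
580 ......##.#..#.####.############....... [-98.  -4.]
590 ...............################....... [-61.  -4.]
600 .................##############....... [-54.  -4.]
610 ..................#############....... [-50.  -4.]
620 ....................###########....... [-42.  -4.]
```

View pics/crop.png

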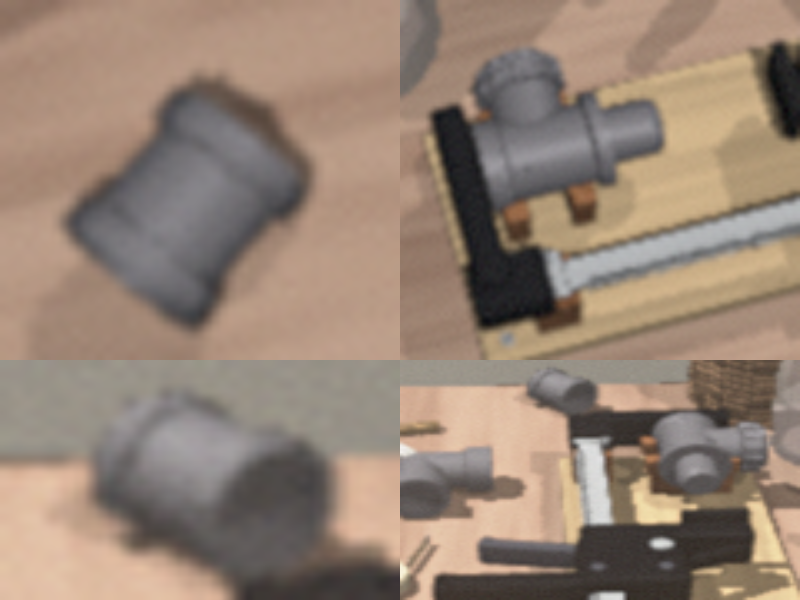

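Crop: the sleeve's bore runs from lower-left to upper-right in the top view (about -53° in world); the spigot and shoulder are clear of obstructions, with the jaw behind them. I'll refine the sleeve position and check the surroundings for clearance.

```bash
cat >> h.py <<'E'
from scipy.spatial.transform import Rotation as Ro
def plan(tgt,n,cl,cur=None):
    """rows for n steps to (x,y,z,yaw deg); tool down, tool x=(c,s,0), y=-z, z=(-s,c,0)"""
    st=read_state(); 
    if cur is None: cur=[*st["tool_pos"],np.degrees(st["ee_rot"][2])]
    cur=np.array(cur,float); tgt=np.array(tgt,float)
    for i in range(n):
        w=cur+(tgt-cur)/(n-i); d=w-cur; s,c=np.sin(np.radians(cur[3])),np.cos(np.radians(cur[3]))
        r=np.round([(d[0]*c+d[1]*s)/40,-d[2]/40,(-d[0]*s+d[1]*c)/40,0,-d[3]/4,0],2)
        cur=cur+[ (r[0]*c-r[2]*s)*40,(r[0]*s+r[2]*c)*40,-r[1]*40,-r[4]*4]
        print([*map(float,r),cl],end=",\n")
    print("end",cur.round(1)); return cur
E
python3 - <<'E'
from h import *
c=dict(np.load("top0.npz")); P=pts(c); X=P.reshape(-1,3)
hsv=cv2.cvtColor(c["frame"],cv2.COLOR_BGR2HSV)
m=np.zeros(hsv.shape[:2],np.uint8); S=hsv[198:248,128:182]
m[198:248,128:182]=((S[...,1]<60)*255); m=cv2.morphologyEx(m,cv2.MORPH_OPEN,np.ones((3,3)))
cn=max(cv2.findContours(m,0,1)[0],key=cv2.contourArea); M=cv2.moments(cn); u,v=M["m10"]/M["m00"],M["m01"]/M["m00"]
def ray(u,v,z):
    d=c["pose"][:3,:3]@[(u-c["cx"])/c["fx"],(v-c["cy"])/c["fy"],1]; o=c["pose"][:3,3]; return o+d*(z-o[2])/d[2]
print("centroid",u,v,cv2.contourArea(cn),ray(u,v,22))
b=np.array([ray(*p[0],22)[:2] for p in cn],np.float32); r=cv2.minAreaRect(b); print(r)
k=(abs(X[:,0]-508)<45)&(abs(X[:,1]-347)<45)&(X[:,2]>39.5)&(X[:,2]<55)
R=X[k]; w=R[:,:2]-R[:,:2].mean(0); e=np.linalg.svd(w)[2] if len(R)<2000 else 0
print("ridge",len(R),R.mean(0),np.degrees(np.arctan2(e[0,1],e[0,0])))
k=(abs(X[:,0]-508)<180)&(abs(X[:,1]-347)<160)&(X[:,2]>60)&(X[:,1]>200)
R=X[k]; print("tall near", R.min(0),R.max(0)); 
R=R[np.argsort(np.hypot(R[:,0]-508,R[:,1]-347))[:6]]; print(R.round(0))
k=(abs(X[:,0]-545)<120)&(X[:,1]>-150)&(X[:,1]<180); print("max z over board",X[k][:,2].max())
E
```

```text
centroid 153.0191489361702 225.44893617021276 470.0 [509.86490032 347.26876339  22.        ]
((510.2013854980469, 347.15576171875), (48.70277786254883, 56.235904693603516), 36.48584747314453)
ridge 187 [508.97298488 348.53573279  41.85617268] 130.41854074505216
tall near [328.00551786 200.04105532  60.04322101] [687.98651368 416.63173459 580.58430267]
[[509. 414. 492.]
 [507. 415. 484.]
 [505. 414. 375.]
 [505. 414. 548.]
 [510. 415. 425.]
 [512. 414. 540.]]
max z over board 88.41035672965506
```

```bash
cat >> h.py <<'E'
def RT(yaw,tilt): return Ro.from_euler("xyz",[-90,0,yaw],degrees=True)*Ro.from_euler("x",tilt,degrees=True)
def go(wps,meas=True,p0=None,R0=None):
    """wps: list of ((gx,gy,gz),yaw,tilt,n,closure); g is the grasp point, 3 mm ahead of TCP along tool y"""
    st=read_state(); p=np.array(st["tool_pos"]) if p0 is None else np.array(p0,float)
    R=Ro.from_euler("xyz",st["ee_rot"]) if R0 is None else R0
    k=0
    for g,yaw,tilt,n,cl in wps:
        Rt=RT(yaw,tilt); pt=np.array(g)-Rt.apply([0,3,0])
        for i in range(n):
            d=R.inv().apply((pt-p)/(n-i))/40; r=(R.inv()*Rt).as_rotvec()/(n-i)/np.radians(4)
            row=np.round(np.r_[d,r],2); bad=abs(row).max()>1
            p=p+R.apply(row[:3]*40); R=R*Ro.from_rotvec(row[3:]*np.radians(4)); k+=1
            print([*map(lambda v:float(v)+0.0,row),cl],"!!" if bad else "",end=",")
            print("\n" if k%8==0 else "")
        print("# ->",p.round(1),R.as_euler("xyz",degrees=True).round(1))
def where():
    st=read_state(); R=Ro.from_euler("xyz",st["ee_rot"]); p=st["tool_pos"]
    print("t",st["time"],"tcp",p.round(1),"grasp",(p+R.apply([0,3,0])).round(1),"rpy",np.degrees(st["ee_rot"]).round(2),"F",st["wrist_force"].round(1),"w",round(st["width"]*94,1),"j",st["joints"].round(2))
E
python3 - <<'E'
from h import *
go([((440,-320,230),-30,0,12,0),((490,-20,230),2,0,9,0),((509.5,347.5,160),38,10,11,0)])
E
```

```text
[-0.42, -0.01, 0.71, 0.0, -0.93, 0.0, 0] ,
[-0.37, -0.01, 0.73, 0.0, -0.93, 0.0, 0] ,
[-0.32, -0.01, 0.76, 0.0, -0.93, 0.0, 0] ,
[-0.27, -0.01, 0.78, 0.0, -0.93, 0.0, 0] ,
[-0.22, -0.01, 0.79, 0.0, -0.93, 0.0, 0] ,
[-0.17, -0.01, 0.81, 0.0, -0.93, 0.0, 0] ,
[-0.12, -0.01, 0.81, 0.0, -0.94, 0.0, 0] ,
[-0.06, -0.02, 0.82, 0.0, -0.93, 0.0, 0] ,

[-0.01, -0.01, 0.82, 0.0, -0.94, 0.0, 0] ,
[0.04, -0.02, 0.82, 0.0, -0.93, 0.0, 0] ,
[0.1, -0.01, 0.82, 0.0, -0.94, -0.01, 0] ,
[0.15, -0.02, 0.81, -0.01, -0.93, 0.0, 0] ,
# -> [ 439.9 -320.1  233.1] [-90.   0. -30.]
[-0.3, 0.0, 0.79, 0.0, -0.89, 0.0, 0] ,
[-0.25, 0.0, 0.81, 0.0, -0.89, 0.0, 0] ,
[-0.19, 0.0, 0.82, 0.0, -0.89, 0.0, 0] ,
[-0.14, 0.0, 0.83, 0.0, -0.89, 0.0, 0] ,

[-0.09, 0.0, 0.84, 0.0, -0.89, 0.0, 0] ,
[-0.04, 0.0, 0.85, 0.0, -0.89, 0.0, 0] ,
[0.01, 0.0, 0.84, 0.0, -0.89, 0.0, 0] ,
[0.06, 0.0, 0.84, 0.0, -0.89, 0.0, 0] ,
[0.12, 0.0, 0.84, 0.0, -0.88, 0.0, 0] ,
# -> [490.  -20.1 233.1] [-90.   0.   2.]
[0.07, 0.16, 0.83, 0.22, -0.82, 0.07, 0] ,
[0.12, 0.17, 0.82, 0.22, -0.82, 0.07, 0] ,
[0.17, 0.18, 0.81, 0.22, -0.82, 0.07, 0] ,

[0.22, 0.2, 0.8, 0.22, -0.81, 0.07, 0] ,
[0.26, 0.21, 0.78, 0.22, -0.82, 0.07, 0] ,
[0.31, 0.22, 0.76, 0.22, -0.81, 0.07, 0] ,
[0.35, 0.22, 0.74, 0.22, -0.82, 0.07, 0] ,
[0.4, 0.24, 0.72, 0.22, -0.81, 0.07, 0] ,
[0.44, 0.24, 0.69, 0.22, -0.82, 0.07, 0] ,
[0.48, 0.25, 0.66, 0.22, -0.81, 0.08, 0] ,
[0.51, 0.26, 0.63, 0.22, -0.82, 0.07, 0] ,

# -> [509.9 347.  163. ] [-80.  -0.  38.]
```

Request:
arm_command(
  moves=[
    [-0.42,-0.01,0.71,0,-0.93,0,0],
    [-0.37,-0.01,0.73,0,-0.93,0,0],
    [-0.32,-0.01,0.76,0,-0.93,0,0],
    [-0.27,-0.01,0.78,0,-0.93,0,0],
    [-0.22,-0.01,0.79,0,-0.93,0,0],
    [-0.17,-0.01,0.81,0,-0.93,0,0],
    [-0.12,-0.01,0.81,0,-0.94,0,0],
    [-0.06,-0.02,0.82,0,-0.93,0,0],
  ],
)

```text
time: 1.1
tool_pos: [349.6, -413.0, 231.1]
ee_rot: [-1.571, 0.0, -0.781]
wrist_force: [1.1, -0.5, -0.6]
width: 0.997
```

Request:
arm_command(
  moves=[
    [-0.01,-0.01,0.82,0,-0.94,0,0],
    [0.04,-0.02,0.82,0,-0.93,0,0],
    [0.1,-0.01,0.82,0,-0.94,0,0],
    [0.15,-0.02,0.81,0,-0.93,0,0],
    [-0.3,0,0.79,0,-0.89,0,0],
    [-0.25,0,0.81,0,-0.89,0,0],
    [-0.19,0,0.82,0,-0.89,0,0],
    [-0.14,0,0.83,0,-0.89,0,0],
  ],
)

```text
time: 2.1
tool_pos: [462.3, -185.0, 233.6]
ee_rot: [-1.571, -0.0, -0.271]
wrist_force: [0.3, -0.8, -0.6]
width: 0.999
```

Request:
arm_command(
  moves=[
    [-0.09,0,0.84,0,-0.89,0,0],
    [-0.04,0,0.85,0,-0.89,0,0],
    [0.01,0,0.84,0,-0.89,0,0],
    [0.06,0,0.84,0,-0.89,0,0],
    [0.12,0,0.84,0,-0.88,0,0],
    [0.07,0.16,0.83,0.22,-0.82,0.07,0],
    [0.12,0.17,0.82,0.22,-0.82,0.07,0],
    [0.17,0.18,0.81,0.22,-0.82,0.07,0],
  ],
)

```text
time: 3.1
tool_pos: [494.9, 81.5, 214.4]
ee_rot: [-1.523, 0.011, 0.211]
wrist_force: [0.8, -0.1, -0.5]
width: 1.001
```

Run:
```python
from h import *
where()
go([((509.5,347.5,150),38,14,9,0)])
go([((509.5,347.5,150),38,20,9,0),((509.5,347.5,70),38,20,3,0)])
```

```text
t 3.1 tcp [494.9  81.5 214.4] grasp [494.9  81.6 211.4] rpy [-87.27   0.61  12.07] F [ 0.8 -0.1 -0.5] w 94.1 j [ 0.39  0.28 -0.68  1.9   0.15  1.03 -0.14]
[0.2, 0.2, 0.7, 0.3, -0.72, 0.09, 0] ,
[0.23, 0.22, 0.69, 0.3, -0.72, 0.09, 0] ,
[0.27, 0.23, 0.67, 0.3, -0.72, 0.09, 0] ,
[0.3, 0.24, 0.65, 0.31, -0.71, 0.09, 0] ,
[0.34, 0.25, 0.63, 0.3, -0.72, 0.09, 0] ,
[0.37, 0.26, 0.61, 0.31, -0.71, 0.09, 0] ,
[0.4, 0.27, 0.58, 0.3, -0.72, 0.08, 0] ,
[0.43, 0.29, 0.56, 0.31, -0.71, 0.09, 0] ,

[0.46, 0.29, 0.53, 0.3, -0.72, 0.08, 0] ,
# -> [509.9 347.  153. ] [-76.  -0.  38.]
[0.2, 0.2, 0.7, 0.47, -0.71, 0.13, 0] ,
[0.23, 0.22, 0.69, 0.47, -0.71, 0.13, 0] ,
[0.27, 0.24, 0.66, 0.47, -0.71, 0.13, 0] ,
[0.3, 0.26, 0.64, 0.47, -0.71, 0.12, 0] ,
[0.34, 0.28, 0.62, 0.47, -0.71, 0.13, 0] ,
[0.37, 0.3, 0.59, 0.46, -0.71, 0.12, 0] ,
[0.4, 0.31, 0.56, 0.47, -0.72, 0.13, 0] ,
[0.43, 0.33, 0.53, 0.46, -0.71, 0.12, 0] ,

[0.46, 0.35, 0.5, 0.47, -0.72, 0.13, 0] ,
# -> [510.  346.6 152.7] [-70.   0.  38.]
[0.0, 0.63, -0.23, 0.0, 0.0, 0.0, 0] ,
[0.0, 0.62, -0.23, 0.0, 0.0, 0.0, 0] ,
[0.0, 0.63, -0.22, 0.0, 0.0, 0.0, 0] ,
# -> [509.9 346.8  72.7] [-70.   0.  38.]
```

Request:
arm_command(
  moves=[
    [0.2,0.2,0.7,0.47,-0.71,0.13,0],
    [0.23,0.22,0.69,0.47,-0.71,0.13,0],
    [0.27,0.24,0.66,0.47,-0.71,0.13,0],
    [0.3,0.26,0.64,0.47,-0.71,0.12,0],
    [0.34,0.28,0.62,0.47,-0.71,0.13,0],
    [0.37,0.3,0.59,0.46,-0.71,0.12,0],
    [0.4,0.31,0.56,0.47,-0.72,0.13,0],
    [0.43,0.33,0.53,0.46,-0.71,0.12,0],
  ],
)

```text
time: 4.1
tool_pos: [509.7, 316.2, 159.2]
ee_rot: [-1.252, 0.008, 0.611]
wrist_force: [0.8, 0.1, -0.7]
width: 1.007
```

Request:
arm_command(
  moves=[
    [0.46,0.35,0.5,0.47,-0.72,0.13,0],
    [0,0.6,-0.23,0,0,0,0],
    [0,0.6,-0.22,0,0,0,0],
    [0,0,0,0,0,0,0],
  ],
)

```text
time: 4.6
tool_pos: [510.8, 344.0, 99.7]
ee_rot: [-1.22, 0.003, 0.66]
wrist_force: [0.3, 0.2, -0.1]
width: 1.002
```

Run:
```python
from h import *
where()
c=grab("scene"); d=grab("top"); 
a=cv2.resize(c["frame"][60:190,190:350],(400,325),interpolation=2); b=cv2.resize(d["frame"][150:280,90:250],(400,325),interpolation=2)
cv2.imwrite("pics/pre.png",np.hstack([a,b]))
go([((509.5,347.5,24),38,20,4,0)])
```

```text
t 4.6 tcp [510.8 344.   99.7] grasp [510.1 344.8  96.9] rpy [-69.89   0.18  37.82] F [ 0.3  0.2 -0.1] w 94.2 j [ 0.08  0.74 -0.79  1.68  0.19  0.94 -0.02]
[0.0, 0.45, -0.15, 0.0, -0.01, 0.0, 0] ,
[0.0, 0.45, -0.14, 0.0, -0.01, 0.01, 0] ,
[0.0, 0.44, -0.15, -0.01, -0.01, 0.0, 0] ,
[0.0, 0.45, -0.14, 0.0, -0.02, 0.01, 0] ,
# -> [510.1 346.7  26.7] [-70.   0.  38.]
```

View pics/pre.png

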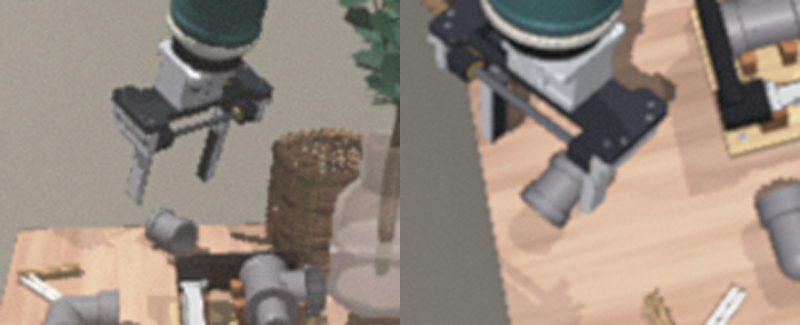

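The gripper straddles the sleeve, tilted away from the wall, and there is no contact force. I'll descend slowly.

Request:
arm_command(
  moves=[
    [0,0.3,-0.1,0,0,0,0],
    [0,0.3,-0.1,0,0,0,0],
    [0,0.3,-0.1,0,0,0,0],
    [0,0.3,-0.1,0,0,0,0],
    [0,0,0,0,0,0,0],
  ],
)

```text
time: 5.32
tool_pos: [510.3, 344.9, 49.7]
ee_rot: [-1.221, 0.002, 0.66]
wrist_force: [-0.1, 0.5, 0.7]
width: 1.0
```

Run:
```python
from h import *
where()
go([((509.5,347.5,24),38,20,3,0)])
```

```text
t 5.325 tcp [510.3 344.9  49.7] grasp [509.6 345.7  46.9] rpy [-69.98   0.1   37.79] F [-0.1  0.5  0.7] w 94.0 j [ 0.06  0.8  -0.75  1.7   0.22  0.85 -0.03]
[0.01, 0.18, -0.05, 0.0, -0.02, 0.0, 0] ,
[0.01, 0.19, -0.06, 0.0, -0.02, 0.0, 0] ,
[0.01, 0.18, -0.05, -0.01, -0.02, -0.01, 0] ,
# -> [510.3 346.8  26.8] [-70.  -0.  38.]
```

Request:
arm_command(
  moves=[
    [0.01,0.18,-0.05,0,0,0,0],
    [0.01,0.19,-0.05,0,0,0,0],
    [0.01,0.18,-0.05,0,0,0,0],
    [0,0,0,0,0,0,0.3],
    [0,0,0,0,0,0,0.45],
    [0,0,0,0,0,0,0.55],
    [0,0,0,0,0,0,0.65],
    [0,0,0,0,0,0,0.8],
  ],
)

```text
time: 6.32
tool_pos: [510.7, 347.3, 28.2]
ee_rot: [-1.222, 0.0, 0.659]
wrist_force: [0.1, -0.8, 0.2]
width: 0.505
```

Request:
arm_command(
  moves=[
    [0,0,0,0,0,0,1],
    [0,0,0,0,0,0,1],
    [0,0,0,0,0,0,1],
  ],
)

```text
time: 6.7
tool_pos: [510.6, 347.3, 28.2]
ee_rot: [-1.222, 0.0, 0.659]
wrist_force: [-0.3, -1.0, 0.9]
width: 0.424
```

Run:
```python
from h import *
where()
```

```text
t 6.7 tcp [510.6 347.3  28.2] grasp [510.  348.1  25.3] rpy [-7.001e+01  1.000e-02  3.778e+01] F [-0.3 -1.   0.9] w 39.8 j [ 0.04  0.83 -0.74  1.7   0.24  0.82 -0.03]
```

Width 39.8 mm, so the fingers are on the barrel. Lifting and carrying.

Run:
```python
from h import *
go([((515,335,95),37,20,3,1),((600,45,150),.7,20,11,1),((602.8,36,140),.7,20,2,1)])
```

```text
[-0.03, -0.58, 0.09, 0.0, 0.06, -0.02, 1] ,
[-0.04, -0.59, 0.1, 0.0, 0.06, -0.02, 1] ,
[-0.03, -0.58, 0.09, 0.0, 0.06, -0.03, 1] ,
# -> [515.7 334.2  97.8] [-70.  -0.  37.]
[-0.24, -0.34, -0.56, 0.0, 0.78, -0.28, 1] ,
[-0.21, -0.34, -0.57, 0.0, 0.78, -0.28, 1] ,
[-0.17, -0.35, -0.58, 0.0, 0.77, -0.28, 1] ,
[-0.13, -0.35, -0.59, 0.0, 0.78, -0.28, 1] ,
[-0.09, -0.35, -0.6, 0.0, 0.77, -0.28, 1] ,

[-0.05, -0.35, -0.6, 0.0, 0.78, -0.28, 1] ,
[-0.01, -0.35, -0.6, 0.0, 0.77, -0.28, 1] ,
[0.03, -0.35, -0.6, 0.0, 0.78, -0.29, 1] ,
[0.07, -0.35, -0.6, 0.0, 0.77, -0.28, 1] ,
[0.1, -0.35, -0.6, 0.0, 0.78, -0.29, 1] ,
[0.15, -0.35, -0.6, 0.01, 0.77, -0.28, 1] ,
# -> [600.2  43.7 152.9] [-70.    0.    0.7]
[0.03, 0.08, -0.15, 0.0, 0.0, 0.0, 1] ,
[0.03, 0.08, -0.14, 0.0, 0.0, 0.0, 1] ,

# -> [602.7  35.1 142.9] [-70.    0.    0.7]
```

Request:
arm_command(
  moves=[
    [-0.03,-0.58,0.09,0,0.06,-0.02,1],
    [-0.04,-0.59,0.1,0,0.06,-0.02,1],
    [-0.03,-0.58,0.09,0,0.06,-0.03,1],
    [-0.24,-0.34,-0.56,0,0.78,-0.28,1],
    [-0.21,-0.34,-0.57,0,0.78,-0.28,1],
    [-0.17,-0.35,-0.58,0,0.77,-0.28,1],
    [-0.13,-0.35,-0.59,0,0.78,-0.28,1],
    [-0.09,-0.35,-0.6,0,0.77,-0.28,1],
  ],
)

```text
time: 7.7
tool_pos: [554.4, 201.2, 124.7]
ee_rot: [-1.223, -0.0, 0.356]
wrist_force: [0.6, -0.2, -0.7]
width: 0.423
```

Request:
arm_command(
  moves=[
    [-0.05,-0.35,-0.6,0,0.78,-0.28,1],
    [-0.01,-0.35,-0.6,0,0.77,-0.28,1],
    [0.03,-0.35,-0.6,0,0.78,-0.29,1],
    [0.07,-0.35,-0.6,0,0.77,-0.28,1],
    [0.1,-0.35,-0.6,0,0.78,-0.29,1],
    [0.15,-0.35,-0.6,0.01,0.77,-0.28,1],
    [0.03,0.08,-0.15,0,0,0,1],
    [0.03,0.08,-0.14,0,0,0,1],
  ],
)

```text
time: 8.7
tool_pos: [602.6, 35.1, 142.5]
ee_rot: [-1.221, 0.0, 0.013]
wrist_force: [0.3, 0.4, -1.9]
width: 0.42
```

Request:
arm_command(
  moves=[
    [0,0,0,0,0,0,1],
    [0,0,0,0,0,0,1],
  ],
)

```text
time: 8.95
tool_pos: [602.5, 35.9, 142.8]
ee_rot: [-1.221, 0.0, 0.013]
wrist_force: [0.2, 0.9, -0.7]
width: 0.423
```

Run:
```python
from h import *
where()
c=grab("scene"); d=grab("top"); np.savez("s1.npz",**c); np.savez("t1.npz",**d)
a=cv2.resize(c["frame"][90:250,200:360],(400,400),interpolation=2); b=cv2.resize(d["frame"][70:230,190:350],(400,400),interpolation=2)
cv2.imwrite("pics/carry.png",np.hstack([a,b]))
```

```text
t 8.95 tcp [602.5  35.9 142.8] grasp [602.5  36.9 140. ] rpy [-6.996e+01  2.000e-02  7.700e-01] F [ 0.2  0.9 -0.7] w 39.7 j [ 0.57  0.6  -0.68  1.73  0.02  0.93 -0.02]
```

View pics/carry.png

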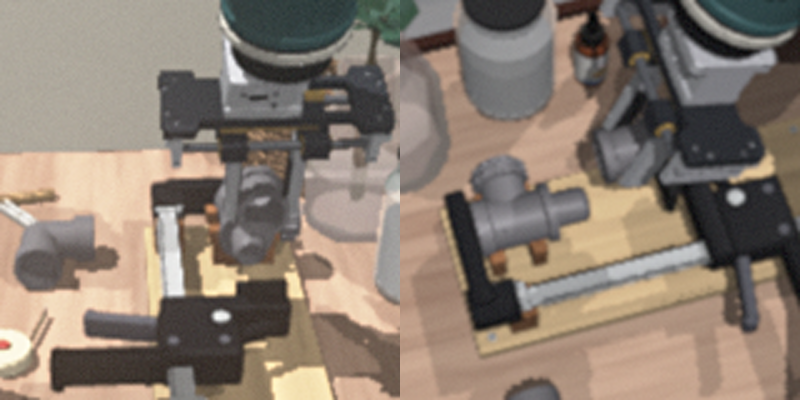

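Sleeve is held level-looking, in line with the spigot (top crop around (625,155)). Measure it in the hand.

Run:
```python
from h import *
for n in("t1","s1"):
    c=dict(np.load(n+".npz")); X=pts(c).reshape(-1,3)
    k=(abs(X[:,0]-602.5)<15)&(abs(X[:,1]-37)<35)&(X[:,2]>108)&(X[:,2]<168); R=X[k]
    print(n,k.sum())
    for y in range(4,72,4):
        j=abs(R[:,1]-y)<2
        if j.sum()>1: print(y,j.sum(),"x",R[j,0].min().round(),R[j,0].max().round(),"z",R[j,2].min().round(1),R[j,2].max().round(1))
```

```text
t1 285
24 13 x 597.0 617.0 z 150.9 160.6
28 20 x 595.0 615.0 z 149.9 158.5
32 19 x 591.0 617.0 z 149.5 158.3
36 25 x 588.0 615.0 z 148.7 158.2
40 26 x 588.0 617.0 z 143.0 157.0
44 28 x 588.0 614.0 z 147.7 158.2
48 24 x 588.0 615.0 z 146.1 157.2
52 24 x 588.0 617.0 z 148.8 160.0
56 32 x 588.0 617.0 z 118.5 160.7
60 50 x 588.0 617.0 z 117.3 160.7
64 23 x 588.0 616.0 z 115.2 160.6
s1 357
12 16 x 590.0 617.0 z 119.1 161.5
16 70 x 588.0 617.0 z 116.4 161.3
20 34 x 588.0 617.0 z 120.6 161.9
24 18 x 588.0 616.0 z 121.3 160.7
28 12 x 592.0 616.0 z 120.9 159.2
32 24 x 588.0 617.0 z 121.2 160.9
36 29 x 588.0 617.0 z 120.1 158.7
40 20 x 588.0 616.0 z 121.7 159.0
44 28 x 589.0 617.0 z 120.6 159.4
48 21 x 591.0 617.0 z 120.8 159.4
52 34 x 589.0 617.0 z 120.9 162.1
56 25 x 590.0 616.0 z 120.7 162.2
60 19 x 590.0 614.0 z 120.9 161.9
64 7 x 595.0 617.0 z 128.0 160.8
```

Run:
```python
from h import *
go([((602.6,36.9,63),.75,20,5,1)])
```

```text
[0.0, 0.36, -0.13, 0.0, 0.0, 0.0, 1] ,
[0.0, 0.36, -0.13, 0.0, 0.0, 0.0, 1] ,
[0.0, 0.36, -0.13, 0.0, 0.0, 0.0, 1] ,
[0.0, 0.37, -0.13, 0.0, 0.0, 0.0, 1] ,
[0.0, 0.36, -0.14, -0.01, 0.0, 0.0, 1] ,
# -> [602.6  35.7  65.9] [-70.   -0.    0.8]
```

Request:
arm_command(
  moves=[
    [0,0.36,-0.13,0,0,0,1],
    [0,0.36,-0.13,0,0,0,1],
    [0,0.36,-0.13,0,0,0,1],
    [0,0.37,-0.13,0,0,0,1],
    [0,0.36,-0.13,0,0,0,1],
    [0,0,0,0,0,0,1],
  ],
)

```text
time: 9.8
tool_pos: [602.0, 35.5, 64.6]
ee_rot: [-1.221, 0.002, 0.012]
wrist_force: [0.4, -0.3, 0.1]
width: 0.424
```

Run:
```python
from h import *
from scipy.optimize import least_squares
where()
for n in("top","scene"):
    c=grab(n); X=pts(c).reshape(-1,3); np.savez(n+"2.npz",**c)
    for nm,lo,hi,r in(("sleeve barrel",30,47,20),("spigot",76,97,16),("collar",52,59,22.5)):
        k=(X[:,1]>lo)&(X[:,1]<hi)&(abs(X[:,0]-602.5)<r-1.5)&(X[:,2]>58)&(X[:,2]<95)
        if k.sum()<15: continue
        R=least_squares(lambda p:np.hypot(X[k,0]-p[0],X[k,2]-p[1])-r,(602,60),loss="soft_l1"); print(n,nm,k.sum(),R.x.round(1),"zmax",X[k,2].max().round(1))
    for a in(8,12,16,20,50,54,58,60,62,64,66,68,70,72,74,76):
        j=(abs(X[:,1]-a)<1)&(abs(X[:,0]-602.5)<12)&(X[:,2]>40)&(X[:,2]<95); print(a,j.sum(),(X[j,2].min().round(),X[j,2].max().round()) if j.any() else "",end=" | ")
    print()
```

```text
t 9.8 tcp [602.   35.5  64.6] grasp [602.   36.5  61.8] rpy [-69.96   0.11   0.71] F [ 0.4 -0.3  0.1] w 39.9 j [ 0.54  0.7  -0.64  1.76  0.07  0.79 -0.02]
top sleeve barrel 102 [603.3  57.6] zmax 90.5
top spigot 107 [602.2  59.4] zmax 78.0
top collar 52 [602.2  57.8] zmax 82.3
8 0  | 12 0  | 16 0  | 20 0  | 50 9 (np.float64(71.0), np.float64(79.0)) | 54 7 (np.float64(77.0), np.float64(82.0)) | 58 9 (np.float64(48.0), np.float64(81.0)) | 60 16 (np.float64(40.0), np.float64(84.0)) | 62 17 (np.float64(40.0), np.float64(85.0)) | 64 0  | 66 0  | 68 0  | 70 0  | 72 3 (np.float64(68.0), np.float64(72.0)) | 74 9 (np.float64(66.0), np.float64(75.0)) | 76 7 (np.float64(69.0), np.float64(77.0)) | 
scene sleeve barrel 62 [602.8  61.7] zmax 82.5
scene collar 41 [602.7  61.2] zmax 85.9
8 0  | 12 5 (np.float64(78.0), np.float64(84.0)) | 16 11 (np.float64(79.0), np.float64(84.0)) | 20 9 (np.float64(83.0), np.float64(84.0)) | 50 3 (np.float64(49.0), np.float64(83.0)) | 54 11 (np.float64(46.0), np.float64(84.0)) | 58 10 (np.float64(44.0), np.float64(86.0)) | 60 0  | 62 9 (np.float64(44.0), np.float64(84.0)) | 64 0  | 66 0  | 68 0  | 70 0  | 72 0  | 74 3 (np.float64(78.0), np.float64(79.0)) | 76 1 (np.float64(78.0), np.float64(78.0)) |
```

Request:
arm_command(
  moves=[
    [0.01,-0.03,0.01,0,0,0,1],
    [0,0.05,0.14,0,0,0,1],
    [0,0.05,0.14,0,0,0,1],
    [0,0.05,0.14,0,0,0,1],
    [0,0,0,0,0,0,1],
  ],
)

```text
time: 10.52
tool_pos: [602.7, 54.0, 67.4]
ee_rot: [-1.221, -0.0, 0.013]
wrist_force: [-0.2, -0.3, 0.1]
width: 0.424
```

Request:
arm_command(
  moves=[
    [0,0.05,0.14,0,0,0,1],
    [0,0.05,0.14,0,0,0,1],
    [0,0,0,0,0,0,1],
  ],
)

```text
time: 10.9
tool_pos: [602.5, 65.9, 67.4]
ee_rot: [-1.221, 0.0, 0.013]
wrist_force: [-0.3, -0.3, -1.3]
width: 0.421
```

```bash
python3 -c "
from h import *
where()"
```

```text
t 10.9 tcp [602.5  65.9  67.4] grasp [602.5  66.9  64.6] rpy [-6.997e+01  1.000e-02  7.600e-01] F [-0.3 -0.3 -1.3] w 39.6 j [ 0.49  0.7  -0.64  1.77  0.06  0.78 -0.06]
```

Request:
arm_command(
  moves=[
    [0,0.026,0.07,0,0,0,1],
    [0,0.026,0.07,0,0,0,1],
    [0,0.026,0.07,0,0,0,1],
    [0,0,0,0,0,0,1],
  ],
)

```text
time: 11.4
tool_pos: [602.5, 74.4, 67.4]
ee_rot: [-1.221, 0.0, 0.013]
wrist_force: [-0.3, 0.0, -1.4]
width: 0.423
```

Request:
arm_command(
  moves=[
    [0,0.017,0.047,0,0,0,1],
    [0,0.017,0.047,0,0,0,1],
    [0,0,0,0,0,0,1],
  ],
)

```text
time: 11.78
tool_pos: [602.6, 77.0, 67.2]
ee_rot: [-1.223, 0.0, 0.011]
wrist_force: [-3.2, -6.6, 0.9]
width: 0.418
```

Request:
arm_command(
  moves=[
    [0,0.013,0.035,0,0,0,1],
    [0,0,0,0,0,0,1],
    [0,0,0,0,0,0,1],
  ],
)

```text
time: 12.15
tool_pos: [602.6, 77.1, 67.1]
ee_rot: [-1.224, 0.001, 0.01]
wrist_force: [-4.9, -14.7, 5.3]
width: 0.423
```

Run:
```python
from h import *
where()
c=grab("top"); d=grab("scene"); X=pts(c).reshape(-1,3)
for a in range(84,112,2):
    j=(abs(X[:,1]-a)<1)&(abs(X[:,0]-602.5)<14)&(X[:,2]>40)&(X[:,2]<95); print(a,j.sum(),(X[j,2].min().round(),X[j,2].max().round()) if j.any() else "",end=" | ")
a=cv2.resize(d["frame"][90:250,200:360],(400,400),interpolation=2); b=cv2.resize(c["frame"][100:200,190:290],(400,400),interpolation=2)
cv2.imwrite("pics/ins.png",np.hstack([a,b]))
```

```text
t 12.15 tcp [602.6  77.1  67.1] grasp [602.6  78.1  64.3] rpy [-7.014e+01  3.000e-02  6.000e-01] F [ -4.9 -14.7   5.3] w 39.8 j [ 0.47  0.69 -0.64  1.77  0.06  0.77 -0.08]
84 10 (np.float64(69.0), np.float64(81.0)) | 86 12 (np.float64(73.0), np.float64(82.0)) | 88 10 (np.float64(75.0), np.float64(82.0)) | 90 11 (np.float64(73.0), np.float64(81.0)) | 92 10 (np.float64(75.0), np.float64(82.0)) | 94 10 (np.float64(78.0), np.float64(85.0)) | 96 11 (np.float64(76.0), np.float64(87.0)) | 98 11 (np.float64(74.0), np.float64(83.0)) | 100 13 (np.float64(77.0), np.float64(86.0)) | 102 9 (np.float64(77.0), np.float64(84.0)) | 104 9 (np.float64(82.0), np.float64(85.0)) | 106 8 (np.float64(81.0), np.float64(88.0)) | 108 10 (np.float64(81.0), np.float64(88.0)) | 110 9 (np.float64(83.0), np.float64(87.0)) |
```

View pics/ins.png

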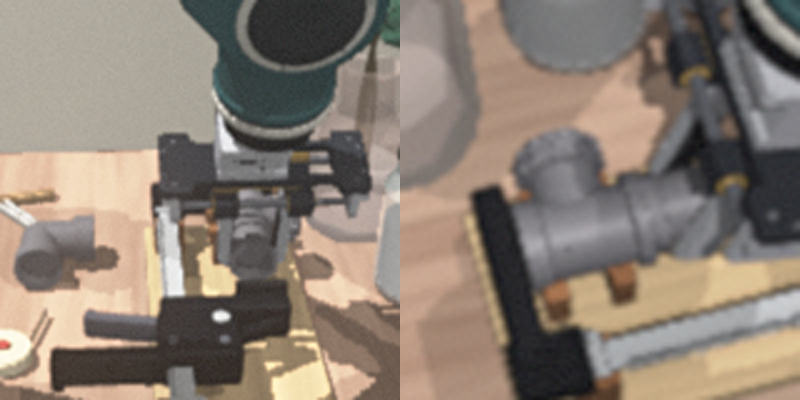

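Request:
arm_command(
  moves=[
    [0,-0.017,-0.045,0,0,0,1],
    [0,0,0,0,0,0,0.5],
    [0,0,0,0,0,0,0.4],
    [0,0,0,0,0,0,0.35],
    [0,0,0,0,0,0,0.35],
  ],
)

```text
time: 12.88
tool_pos: [602.5, 77.8, 67.4]
ee_rot: [-1.221, 0.0, 0.012]
wrist_force: [0.3, -0.4, 0.5]
width: 0.647
```

Run:
```python
from h import *
where()
go([((602.6,77,165),.75,20,5,.35),((471.8,-63,165),90.7,0,23,0)])
```

```text
t 12.875 tcp [602.5  77.8  67.4] grasp [602.5  78.8  64.6] rpy [-69.98   0.     0.72] F [ 0.3 -0.4  0.5] w 60.8 j [ 0.47  0.69 -0.64  1.77  0.06  0.77 -0.08]
[0.0, -0.47, 0.16, 0.0, 0.0, 0.0, 0.35] ,
[0.0, -0.48, 0.16, 0.0, 0.0, 0.0, 0.35] ,
[0.0, -0.47, 0.17, 0.0, 0.0, 0.0, 0.35] ,
[0.0, -0.48, 0.16, 0.0, 0.0, 0.0, 0.35] ,
[0.0, -0.47, 0.17, 0.0, -0.01, 0.0, 0.35] ,
# -> [602.6  76.1 167.7] [-70.   -0.    0.8]
[-0.14, -0.05, -0.14, -0.17, -0.97, 0.17, 0] ,
[-0.15, -0.05, -0.13, -0.17, -0.97, 0.17, 0] ,
[-0.16, -0.04, -0.12, -0.17, -0.97, 0.17, 0] ,

[-0.17, -0.04, -0.11, -0.17, -0.97, 0.17, 0] ,
[-0.18, -0.04, -0.1, -0.17, -0.97, 0.17, 0] ,
[-0.19, -0.03, -0.09, -0.17, -0.97, 0.17, 0] ,
[-0.19, -0.03, -0.07, -0.17, -0.97, 0.17, 0] ,
[-0.2, -0.03, -0.06, -0.17, -0.97, 0.17, 0] ,
[-0.2, -0.03, -0.05, -0.17, -0.97, 0.17, 0] ,
[-0.2, -0.02, -0.03, -0.17, -0.96, 0.17, 0] ,
[-0.21, -0.02, -0.02, -0.17, -0.97, 0.17, 0] ,

[-0.21, -0.02, -0.01, -0.17, -0.96, 0.17, 0] ,
[-0.21, -0.02, 0.01, -0.17, -0.97, 0.17, 0] ,
[-0.21, -0.01, 0.02, -0.17, -0.96, 0.17, 0] ,
[-0.2, -0.01, 0.03, -0.17, -0.97, 0.17, 0] ,
[-0.2, -0.01, 0.05, -0.17, -0.96, 0.17, 0] ,
[-0.2, -0.01, 0.06, -0.17, -0.97, 0.17, 0] ,
[-0.19, 0.0, 0.07, -0.17, -0.96, 0.17, 0] ,
[-0.19, 0.0, 0.09, -0.17, -0.97, 0.17, 0] ,

[-0.18, 0.0, 0.1, -0.17, -0.96, 0.18, 0] ,
[-0.18, 0.0, 0.11, -0.17, -0.97, 0.17, 0] ,
[-0.17, -0.01, 0.12, -0.17, -0.96, 0.18, 0] ,
[-0.16, 0.0, 0.13, -0.17, -0.97, 0.17, 0] ,
# -> [471.9 -63.2 167.9] [-90.   -0.   90.7]
```

Request:
arm_command(
  moves=[
    [0,-0.47,0.16,0,0,0,0.35],
    [0,-0.48,0.16,0,0,0,0.35],
    [0,-0.47,0.17,0,0,0,0.35],
    [0,-0.48,0.16,0,0,0,0.35],
    [0,-0.47,0.17,0,0,0,0.35],
    [-0.14,-0.05,-0.14,-0.17,-0.97,0.17,0],
    [-0.15,-0.05,-0.13,-0.17,-0.97,0.17,0],
    [-0.16,-0.04,-0.12,-0.17,-0.97,0.17,0],
  ],
)

```text
time: 13.88
tool_pos: [585.8, 57.7, 168.3]
ee_rot: [-1.261, -0.033, 0.218]
wrist_force: [0.2, -0.1, -0.4]
width: 0.932
```

Request:
arm_command(
  moves=[
    [-0.17,-0.04,-0.11,-0.17,-0.97,0.17,0],
    [-0.18,-0.04,-0.1,-0.17,-0.97,0.17,0],
    [-0.19,-0.03,-0.09,-0.17,-0.97,0.17,0],
    [-0.19,-0.03,-0.07,-0.17,-0.97,0.17,0],
    [-0.2,-0.03,-0.06,-0.17,-0.97,0.17,0],
    [-0.2,-0.03,-0.05,-0.17,-0.97,0.17,0],
    [-0.2,-0.02,-0.03,-0.17,-0.96,0.17,0],
    [-0.21,-0.02,-0.02,-0.17,-0.97,0.17,0],
  ],
)

```text
time: 14.88
tool_pos: [539.9, 9.4, 168.3]
ee_rot: [-1.388, -0.073, 0.767]
wrist_force: [-0.5, -0.5, -0.5]
width: 1.001
```

Request:
arm_command(
  moves=[
    [-0.21,-0.02,-0.01,-0.17,-0.96,0.17,0],
    [-0.21,-0.02,0.01,-0.17,-0.97,0.17,0],
    [-0.21,-0.01,0.02,-0.17,-0.96,0.17,0],
    [-0.2,-0.01,0.03,-0.17,-0.97,0.17,0],
    [-0.2,-0.01,0.05,-0.17,-0.96,0.17,0],
    [-0.2,-0.01,0.06,-0.17,-0.97,0.17,0],
    [-0.19,0,0.07,-0.17,-0.96,0.17,0],
    [-0.19,0,0.09,-0.17,-0.97,0.17,0],
  ],
)

```text
time: 15.88
tool_pos: [494.2, -39.1, 168.4]
ee_rot: [-1.518, -0.041, 1.313]
wrist_force: [0.5, 0.2, -0.9]
width: 1.003
```

Request:
arm_command(
  moves=[
    [-0.18,0,0.1,-0.17,-0.96,0.18,0],
    [-0.18,0,0.11,-0.17,-0.97,0.17,0],
    [-0.17,-0.01,0.12,-0.17,-0.96,0.18,0],
    [-0.16,0,0.13,-0.17,-0.97,0.17,0],
    [0,0,0,0,0,0,0],
  ],
)

```text
time: 16.5
tool_pos: [471.6, -63.6, 168.5]
ee_rot: [-1.571, 0.001, 1.581]
wrist_force: [-0.9, -0.3, 0.6]
width: 0.998
```

```bash
cat > head.py <<'E'
from h import *
def meas(save=None):
    y0=np.radians(.735); ax=np.array([-np.sin(y0),np.cos(y0),0]); n=np.array([np.cos(y0),np.sin(y0),0])
    out=[]
    for nm in("top","scene"):
        c=grab(nm); X=pts(c).reshape(-1,3); q=X@n; t=X@ax; z=X[:,2]
        # jaw front: max t of the jaw top (q 590..620, z 70..82)
        k=(q>588)&(q<620)&(z>66)&(z<84)&(t<30)&(t>-60); h=np.histogram(t[k],np.arange(-60,32,2)); 
        # sleeve rear end
        s=(abs(q-603)<12)&(z>70)&(z<90)&(t>38)&(t<90)
        print(nm,"jaw front t pct97",np.percentile(t[k],97).round(1) if k.sum()>5 else None,"sleeve back t pct3",np.percentile(t[s],3).round(1) if s.sum()>5 else None)
        out.append(c)
    if save:
        a=cv2.resize(out[1]["frame"][90:250,200:360],(400,400),interpolation=2); b=cv2.resize(out[0]["frame"][90:220,220:380],(400,400),interpolation=2)
        cv2.imwrite(save,np.hstack([a,b]))
E
python3 - <<'E'
from head import *
where(); meas("pics/over.png")
go([((471.8,-63,60),90.7,0,5,0)])
E
```

```text
t 16.5 tcp [471.6 -63.6 168.5] grasp [471.6 -63.6 165.5] rpy [-8.999e+01  5.000e-02  9.059e+01] F [-0.9 -0.3  0.6] w 93.8 j [ 0.92  0.38 -1.01  2.01  0.4   0.96  1.29]
top jaw front t pct97 -4.4 sleeve back t pct3 49.3
scene jaw front t pct97 -10.1 sleeve back t pct3 46.7
[0.0, 0.53, 0.0, 0.0, -0.01, 0.0, 0] ,
[0.0, 0.53, 0.0, 0.0, -0.01, 0.0, 0] ,
[0.0, 0.52, 0.0, 0.0, -0.01, 0.0, 0] ,
[0.0, 0.53, 0.0, 0.0, -0.01, 0.0, 0] ,
[0.01, 0.52, 0.01, 0.0, 0.0, 0.0, 0] ,
# -> [471.7 -62.8  63.2] [-90.    0.   90.7]
```

View pics/over.png

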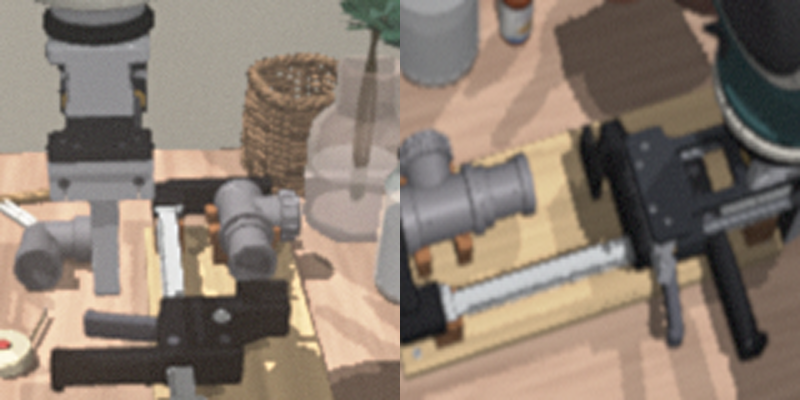

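The sleeve is home (back end t≈48), the pad face is about 52 mm off it, and the gripper is over the handle and trigger. Lowering.

Request:
arm_command(
  moves=[
    [0,0.53,0,0,0,0,0],
    [0,0.53,0,0,0,0,0],
    [0,0.52,0,0,0,0,0],
    [0,0.53,0,0,0,0,0],
    [0.01,0.52,0,0,0,0,0],
    [0,0,0,0,0,0,0],
  ],
)

```text
time: 17.35
tool_pos: [471.4, -62.3, 62.0]
ee_rot: [-1.569, -0.001, 1.582]
wrist_force: [0.2, 0.4, 0.7]
width: 1.002
```

Request:
arm_command(
  moves=[
    [0,0,0,0,0,0,0.2],
    [0,0,0,0,0,0,0.25],
    [0,0,0,0,0,0,0.25],
    [0,0,0,0,0,0,0.3],
    [0,0,0,0,0,0,0.3],
  ],
)

```text
time: 17.98
tool_pos: [472.0, -63.5, 63.1]
ee_rot: [-1.571, 0.001, 1.582]
wrist_force: [-0.5, -3.8, 7.1]
width: 0.701
```

Request:
arm_command(
  moves=[
    [0,0,0,0,0,0,0.4],
    [0,0,0,0,0,0,0.5],
    [0,0,0,0,0,0,0.6],
    [0,0,0,0,0,0,0.66],
    [0,0,0,0,0,0,0.66],
    [0,0,0,0,0,0,0.66],
  ],
)

```text
time: 18.73
tool_pos: [472.0, -63.8, 63.1]
ee_rot: [-1.571, 0.001, 1.581]
wrist_force: [-1.1, -6.9, 6.4]
width: 0.362
```

Run:
```python
from head import *
where(); meas()
```

```text
t 18.725 tcp [472.  -63.8  63.1] grasp [472.  -63.8  60.1] rpy [-9.001e+01  8.000e-02  9.061e+01] F [-1.1 -6.9  6.4] w 34.0 j [ 0.77  0.55 -0.86  2.08  0.6   0.77  1.12]
top jaw front t pct97 12.2 sleeve back t pct3 49.3
scene jaw front t pct97 8.3 sleeve back t pct3 46.8
```

Request:
arm_command(
  moves=[
    [0,0,0,0,0,0,0.3],
    [0,0,0,0,0,0,0.1],
    [0.13,0,0,0,0,0,0],
    [0.13,0,0,0,0,0,0],
    [0.13,0,0,0,0,0,0],
    [0,0,0,0,0,0,0],
  ],
)

```text
time: 19.58
tool_pos: [471.5, -46.9, 62.7]
ee_rot: [-1.57, 0.0, 1.583]
wrist_force: [0.9, -0.2, -0.0]
width: 0.966
```

Run:
```python
from head import *
where(); meas("pics/r1.png")
```

```text
t 19.575 tcp [471.5 -46.9  62.7] grasp [471.5 -46.9  59.7] rpy [-8.998e+01  1.000e-02  9.070e+01] F [ 0.9 -0.2 -0. ] w 90.8 j [ 0.74  0.55 -0.86  2.09  0.6   0.77  1.09]
top jaw front t pct97 12.1 sleeve back t pct3 49.4
scene jaw front t pct97 8.7 sleeve back t pct3 47.4
```

View pics/r1.png

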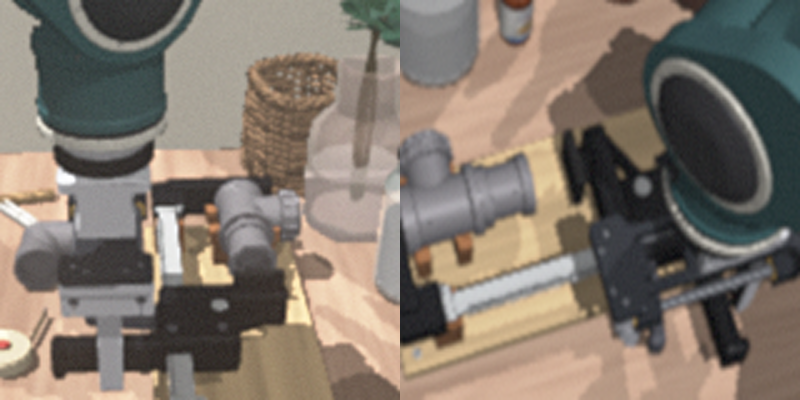

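Head advanced about 16.5 mm and held; gap about 36 mm. Second squeeze and release.

Request:
arm_command(
  moves=[
    [0,0,0,0,0,0,0.25],
    [0,0,0,0,0,0,0.35],
    [0,0,0,0,0,0,0.45],
    [0,0,0,0,0,0,0.55],
    [0,0,0,0,0,0,0.66],
    [0,0,0,0,0,0,0.66],
    [0,0,0,0,0,0,0.66],
  ],
)

```text
time: 20.55
tool_pos: [471.6, -48.1, 62.7]
ee_rot: [-1.57, 0.001, 1.581]
wrist_force: [0.5, -4.3, -0.5]
width: 0.361
```

Request:
arm_command(
  moves=[
    [0,0,0,0,0,0,0.3],
    [0,0,0,0,0,0,0.1],
    [0.13,0,0,0,0,0,0],
    [0.13,0,0,0,0,0,0],
    [0.13,0,0,0,0,0,0],
    [0,0,0,0,0,0,0],
  ],
)

```text
time: 21.3
tool_pos: [471.5, -31.3, 62.8]
ee_rot: [-1.571, 0.0, 1.583]
wrist_force: [0.4, 0.4, -0.3]
width: 0.967
```

Run:
```python
from head import *
where(); meas()
```

```text
t 21.3 tcp [471.5 -31.3  62.8] grasp [471.5 -31.3  59.8] rpy [-9.000e+01  1.000e-02  9.069e+01] F [ 0.4  0.4 -0.3] w 90.9 j [ 0.71  0.55 -0.86  2.09  0.6   0.77  1.05]
top jaw front t pct97 27.8 sleeve back t pct3 49.2
scene jaw front t pct97 23.3 sleeve back t pct3 46.9
```

Request:
arm_command(
  moves=[
    [0,0,0,0,0,0,0.25],
    [0,0,0,0,0,0,0.35],
    [0,0,0,0,0,0,0.45],
    [0,0,0,0,0,0,0.55],
    [0,0,0,0,0,0,0.55],
    [0,0,0,0,0,0,0.55],
  ],
)

```text
time: 22.15
tool_pos: [471.3, -33.1, 62.7]
ee_rot: [-1.57, 0.002, 1.581]
wrist_force: [-0.2, -7.7, -0.0]
width: 0.457
```

Run:
```python
from head import *
where(); meas()
```

```text
t 22.15 tcp [471.3 -33.1  62.7] grasp [471.3 -33.1  59.7] rpy [-89.96   0.1   90.59] F [-0.2 -7.7 -0. ] w 43.0 j [ 0.71  0.55 -0.86  2.09  0.6   0.77  1.05]
top jaw front t pct97 27.1 sleeve back t pct3 38.7
scene jaw front t pct97 29.6 sleeve back t pct3 46.9
```

Request:
arm_command(
  moves=[
    [0,0,0,0,0,0,0.6],
    [0,0,0,0,0,0,0.64],
    [0,0,0,0,0,0,0.64],
    [0,0,0,0,0,0,0.64],
  ],
)

```text
time: 22.75
tool_pos: [471.4, -32.8, 62.7]
ee_rot: [-1.57, 0.001, 1.581]
wrist_force: [0.2, -7.8, 0.6]
width: 0.365
```

```bash
cat > prof.py <<'E'
from head import *
def prof():
    y0=np.radians(.735); ax=np.array([-np.sin(y0),np.cos(y0),0]); n=np.array([np.cos(y0),np.sin(y0),0])
    for nm in("top","scene"):
        c=grab(nm); X=pts(c).reshape(-1,3); q=X@n; t=X@ax; z=X[:,2]
        b=c["frame"].reshape(-1,3).mean(1)   # black jaw/pad vs grey sleeve
        k=(q>588)&(q<620)&(z>64)&(z<92)&(t>10)&(t<70)
        print(nm," ".join(f"{a}:{int(np.median(b[k&(abs(t-a)<.75)]))}" if (k&(abs(t-a)<.75)).sum()>2 else f"{a}:-" for a in np.arange(34,64,1.5)))
E
python3 - <<'E'
from prof import *
where(); prof(); meas("pics/s3.png")
E
```

```text
t 22.75 tcp [471.4 -32.8  62.7] grasp [471.4 -32.8  59.7] rpy [-8.997e+01  8.000e-02  9.059e+01] F [ 0.2 -7.8  0.6] w 34.3 j [ 0.71  0.55 -0.86  2.09  0.6   0.77  1.05]
top 34.0:45 35.5:44 37.0:44 38.5:44 40.0:38 41.5:30 43.0:42 44.5:- 46.0:- 47.5:- 49.0:136 50.5:142 52.0:147 53.5:144 55.0:133 56.5:131 58.0:120 59.5:135 61.0:143 62.5:141
scene 34.0:53 35.5:59 37.0:67 38.5:73 40.0:73 41.5:- 43.0:- 44.5:- 46.0:- 47.5:97 49.0:125 50.5:131 52.0:156 53.5:154 55.0:163 56.5:- 58.0:- 59.5:- 61.0:- 62.5:162
top jaw front t pct97 29.0 sleeve back t pct3 39.7
scene jaw front t pct97 20.9 sleeve back t pct3 39.2
```

View pics/s3.png

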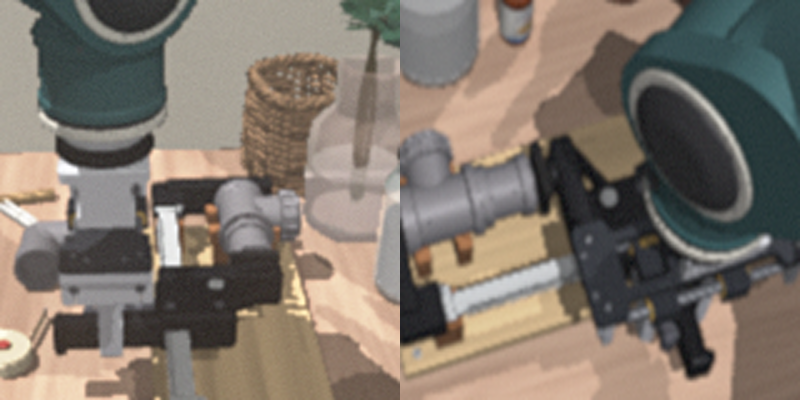

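The pad is about 5 mm short of the sleeve (gap at (535,185) in the right crop). I'll release, then make the fourth squeeze in small steps, watching the width lag.

Request:
arm_command(
  moves=[
    [0,0,0,0,0,0,0.3],
    [0,0,0,0,0,0,0.1],
    [0.13,0,0,0,0,0,0],
    [0.13,0,0,0,0,0,0],
    [0.13,0,0,0,0,0,0],
    [0,0,0,0,0,0,0],
  ],
)

```text
time: 23.7
tool_pos: [471.3, -15.6, 62.8]
ee_rot: [-1.571, 0.0, 1.583]
wrist_force: [-1.1, -0.7, 0.8]
width: 0.966
```

Request:
arm_command(
  moves=[
    [0,0,0,0,0,0,0.2],
    [0,0,0,0,0,0,0.25],
    [0,0,0,0,0,0,0.28],
    [0,0,0,0,0,0,0.3],
    [0,0,0,0,0,0,0.32],
    [0,0,0,0,0,0,0.32],
    [0,0,0,0,0,0,0.32],
  ],
)

```text
time: 24.58
tool_pos: [471.1, -17.1, 62.7]
ee_rot: [-1.57, 0.001, 1.581]
wrist_force: [0.1, -6.8, -0.3]
width: 0.68
```

Run:
```python
from prof import *
where(); prof()
```

```text
t 24.575 tcp [471.1 -17.1  62.7] grasp [471.1 -17.1  59.7] rpy [-8.996e+01  7.000e-02  9.060e+01] F [ 0.1 -6.8 -0.3] w 63.9 j [ 0.68  0.54 -0.86  2.09  0.6   0.77  1.02]
top 34.0:42 35.5:45 37.0:44 38.5:44 40.0:40 41.5:36 43.0:34 44.5:65 46.0:- 47.5:118 49.0:136 50.5:144 52.0:151 53.5:144 55.0:134 56.5:128 58.0:123 59.5:136 61.0:138 62.5:145
scene 34.0:51 35.5:52 37.0:60 38.5:68 40.0:- 41.5:- 43.0:- 44.5:- 46.0:- 47.5:98 49.0:119 50.5:143 52.0:149 53.5:- 55.0:158 56.5:- 58.0:- 59.5:- 61.0:- 62.5:157
```

Request:
arm_command(
  moves=[
    [0,0,0,0,0,0,0.34],
    [0,0,0,0,0,0,0.36],
    [0,0,0,0,0,0,0.36],
    [0,0,0,0,0,0,0.36],
  ],
)

```text
time: 25.18
tool_pos: [471.2, -17.4, 62.7]
ee_rot: [-1.57, 0.002, 1.581]
wrist_force: [-0.2, -8.1, 0.9]
width: 0.644
```

Request:
arm_command(
  moves=[
    [0,0,0,0,0,0,0.37],
    [0,0,0,0,0,0,0.38],
    [0,0,0,0,0,0,0.38],
    [0,0,0,0,0,0,0.38],
  ],
)

```text
time: 25.68
tool_pos: [471.2, -17.5, 62.7]
ee_rot: [-1.57, 0.002, 1.581]
wrist_force: [-0.4, -8.8, 0.1]
width: 0.623
```

Run:
```python
from prof import *
where(); prof()
```

```text
t 25.675 tcp [471.2 -17.5  62.7] grasp [471.2 -17.5  59.7] rpy [-89.96   0.11  90.59] F [-0.4 -8.8  0.1] w 58.6 j [ 0.68  0.54 -0.86  2.09  0.6   0.77  1.02]
top 34.0:38 35.5:- 37.0:44 38.5:43 40.0:43 41.5:39 43.0:41 44.5:51 46.0:94 47.5:119 49.0:131 50.5:139 52.0:155 53.5:146 55.0:132 56.5:132 58.0:123 59.5:129 61.0:143 62.5:139
scene 34.0:49 35.5:51 37.0:50 38.5:59 40.0:63 41.5:82 43.0:80 44.5:109 46.0:- 47.5:126 49.0:115 50.5:144 52.0:157 53.5:161 55.0:159 56.5:161 58.0:- 59.5:- 61.0:- 62.5:162
```

Request:
arm_command(
  moves=[
    [0,0,0,0,0,0,0.39],
    [0,0,0,0,0,0,0.4],
    [0,0,0,0,0,0,0.4],
    [0,0,0,0,0,0,0.4],
  ],
)

```text
time: 26.28
tool_pos: [471.1, -17.6, 62.7]
ee_rot: [-1.57, 0.002, 1.581]
wrist_force: [-0.3, -8.9, 0.3]
width: 0.604
```

Request:
arm_command(
  moves=[
    [0,0,0,0,0,0,0.41],
    [0,0,0,0,0,0,0.41],
    [0,0,0,0,0,0,0.41],
  ],
)

```text
time: 26.65
tool_pos: [471.2, -17.5, 62.7]
ee_rot: [-1.57, 0.002, 1.581]
wrist_force: [0.8, -9.3, 0.6]
width: 0.592
```

Request:
arm_command(
  moves=[
    [0,0,0,0,0,0,0.42],
    [0,0,0,0,0,0,0.42],
    [0,0,0,0,0,0,0.42],
  ],
)

```text
time: 27.02
tool_pos: [471.2, -17.6, 62.7]
ee_rot: [-1.57, 0.002, 1.581]
wrist_force: [-1.2, -10.0, 1.2]
width: 0.581
```

Run:
```python
from prof import *
where(); prof()
```

```text
t 27.025 tcp [471.2 -17.6  62.7] grasp [471.2 -17.6  59.7] rpy [-89.96   0.11  90.58] F [ -1.2 -10.    1.2] w 54.6 j [ 0.68  0.54 -0.86  2.09  0.6   0.77  1.02]
top 34.0:34 35.5:39 37.0:- 38.5:41 40.0:43 41.5:42 43.0:42 44.5:51 46.0:78 47.5:116 49.0:126 50.5:145 52.0:151 53.5:146 55.0:133 56.5:123 58.0:123 59.5:132 61.0:134 62.5:145
scene 34.0:- 35.5:- 37.0:51 38.5:53 40.0:60 41.5:69 43.0:73 44.5:86 46.0:81 47.5:121 49.0:125 50.5:148 52.0:152 53.5:- 55.0:165 56.5:159 58.0:- 59.5:- 61.0:- 62.5:161
```

Request:
arm_command(
  moves=[
    [0,0,0,0,0,0,0.43],
    [0,0,0,0,0,0,0.43],
    [0,0,0,0,0,0,0.43],
  ],
)

```text
time: 27.5
tool_pos: [471.1, -17.7, 62.7]
ee_rot: [-1.57, 0.002, 1.581]
wrist_force: [-1.1, -9.8, 0.7]
width: 0.572
```

Request:
arm_command(
  moves=[
    [0,0,0,0,0,0,0.44],
    [0,0,0,0,0,0,0.44],
    [0,0,0,0,0,0,0.44],
  ],
)

```text
time: 27.88
tool_pos: [471.2, -17.8, 62.7]
ee_rot: [-1.57, 0.002, 1.581]
wrist_force: [0.1, -10.5, 1.8]
width: 0.565
```

Request:
arm_command(
  moves=[
    [0,0,0,0,0,0,0.45],
    [0,0,0,0,0,0,0.45],
    [0,0,0,0,0,0,0.45],
  ],
)

```text
time: 28.25
tool_pos: [471.2, -17.9, 62.7]
ee_rot: [-1.57, 0.002, 1.581]
wrist_force: [-0.3, -10.9, 0.4]
width: 0.552
```

Run:
```python
from prof import *
where(); prof()
w=[];y=[]
for i in range(6): grab("top"); s=read_state(); w.append(s["width"]*94); y.append(s["tool_pos"][1]); print(s["tau"].round(2) if i==0 else "",s["wrist_force"].round(1))
print(np.mean(w),np.std(w),np.mean(y),"handle",np.mean(y)-np.mean(w)/2)
```

```text
t 28.25 tcp [471.2 -17.9  62.7] grasp [471.2 -17.9  59.7] rpy [-89.95   0.13  90.57] F [ -0.3 -10.9   0.4] w 51.8 j [ 0.68  0.54 -0.86  2.09  0.6   0.77  1.02]
top 34.0:34 35.5:39 37.0:- 38.5:42 40.0:43 41.5:43 43.0:42 44.5:49 46.0:75 47.5:111 49.0:118 50.5:141 52.0:150 53.5:144 55.0:136 56.5:136 58.0:121 59.5:135 61.0:137 62.5:142
scene 34.0:- 35.5:49 37.0:52 38.5:53 40.0:51 41.5:60 43.0:73 44.5:- 46.0:107 47.5:- 49.0:111 50.5:155 52.0:155 53.5:144 55.0:164 56.5:162 58.0:- 59.5:- 61.0:- 62.5:163
[ -5.44 -64.54 -21.14 -26.66  -2.13  -1.87  -0.09] [  0.1 -11.3   0.7]
 [ -0.8 -12.1   0.7]
 [ -0.6 -11.8   1. ]
 [ -0.7 -11.2   1.3]
 [ -0.3 -11.1   0.1]
 [ -0.7 -12.2   0.1]
51.81700352407305 0.10472595607756433 -17.885617477197396 handle -43.79411923923392
```

Run:
```python
from h import *
c=grab("top");d=grab("scene"); f=np.load("top2.npz")["frame"] if False else np.load("top0.npz")["frame"]
z=lambda im,v,u:cv2.resize(im[v:v+40,u:u+40],(400,400),interpolation=cv2.INTER_CUBIC)
g=np.load("scene0.npz")["frame"]
cv2.imwrite("pics/pad.png",np.hstack([z(c["frame"],132,256),cv2.convertScaleAbs(z(f,130,286),alpha=1)])*1)
a=np.hstack([z(c["frame"],132,256),z(f,130,286)]); a=np.clip((a/255.)**.5*255,0,255).astype(np.uint8)
cv2.imwrite("pics/pad.png",a)
```

```text
(no output)
```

View pics/pad.png

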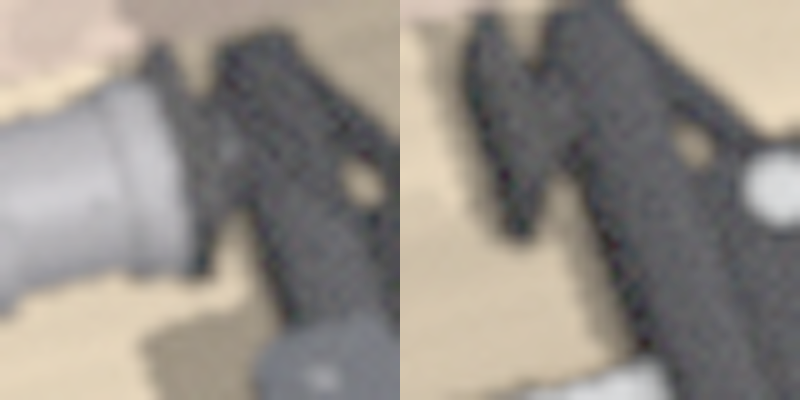

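The pad bears on the sleeve (left crop, contact at about (190,200)), and the pad-to-jaw gap is about 1 to 1.5 mm smaller than free. I need roughly 2 mm more head travel, so about 4 mm of closure.

Request:
arm_command(
  moves=[
    [0,0,0,0,0,0,0.46],
    [0,0,0,0,0,0,0.46],
    [0,0,0,0,0,0,0.47],
    [0,0,0,0,0,0,0.47],
    [0,0,0,0,0,0,0.47],
  ],
)

```text
time: 29.38
tool_pos: [471.1, -18.4, 62.6]
ee_rot: [-1.57, 0.003, 1.58]
wrist_force: [-1.2, -15.0, 1.4]
width: 0.533
```

```bash
cat > ws.py <<'E'
from h import *
w=[];y=[];F=[]
for i in range(6):
    c=grab("top"); s=read_state(); w.append(s["width"]*94); y.append(s["tool_pos"][1]); F.append(s["wrist_force"])
np.savez("now.npz",**c)
print("t",s["time"],"w",np.mean(w).round(2),"y",np.mean(y).round(2),"handle",(np.mean(y)-np.mean(w)/2).round(2),"F",np.mean(F,0).round(1))
# sub-pixel shift of jaw (arm front edge + hole) and of the pad tip since the start, along t, from edges of darkness along rays
E
python3 ws.py
```

```text
t 29.675 w 49.99 y -18.39 handle -43.38 F [ -0.4 -14.9   1.1]
```

Request:
arm_command(
  moves=[
    [0,0,0,0,0,0,0.48],
    [0,0,0,0,0,0,0.48],
    [0,0,0,0,0,0,0.49],
    [0,0,0,0,0,0,0.49],
    [0,0,0,0,0,0,0.49],
  ],
)

```text
time: 30.3
tool_pos: [471.1, -18.7, 62.6]
ee_rot: [-1.57, 0.003, 1.58]
wrist_force: [0.3, -16.8, 1.7]
width: 0.516
```

```bash
python3 ws.py
```

```text
t 30.6 w 48.21 y -18.66 handle -42.76 F [ -0.5 -16.4   1.4]
```

```bash
cat > ortho.py <<'E'
from h import *
y0=np.radians(.735); ax=np.array([-np.sin(y0),np.cos(y0),0]); n=np.array([np.cos(y0),np.sin(y0),0])
def ortho(c,t0,z=78,q0=570,nq=70,nt=70,s=8):
    v,u=np.mgrid[:nq*s,:nt*s]; W=n*(q0+v/s)[...,None]+ax*(t0+u/s)[...,None]+np.array([0,0,z])
    C=(W-c["pose"][:3,3])@c["pose"][:3,:3]
    return cv2.remap(c["frame"],(C[...,0]/C[...,2]*c["fx"]+c["cx"]).astype(np.float32),(C[...,1]/C[...,2]*c["fy"]+c["cy"]).astype(np.float32),cv2.INTER_CUBIC)
if __name__=="__main__":
    adv=63+17+0 # head travel since start: handle outer face start t vs now taken below
    a=ortho(dict(np.load("top0.npz")),-44); b=ortho(dict(np.load("now.npz")),9)
    im=np.hstack([a[:,:400],b[:,:400]])if 0 else np.hstack([cv2.resize(a,(400,400)),cv2.resize(b,(400,400))])
    cv2.imwrite("pics/ortho.png",np.clip((im/255.)**.6*255,0,255).astype(np.uint8))
E
python3 ortho.py
```

```text
(no output)
```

View pics/ortho.png

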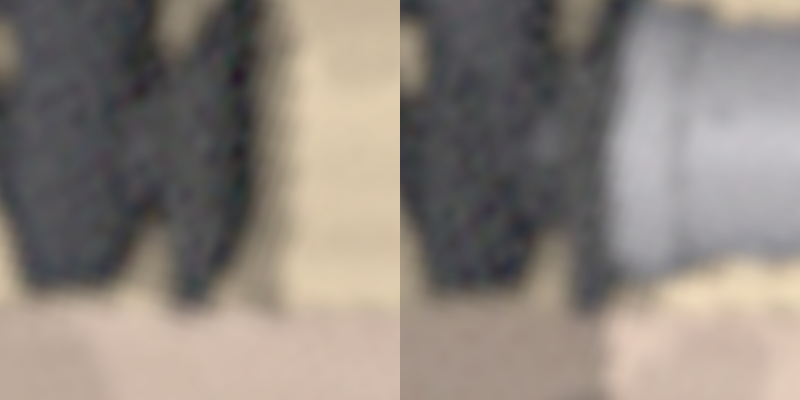

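```bash
cat > gap.py <<'E'
from ortho import *
def gap(f,t0):
    g=ortho(dict(np.load(f)),t0).mean(2); r=[]
    for v0,v1 in((340,356),(350,366),(360,376),(370,386)):
        p=cv2.GaussianBlur(g[v0:v1].mean(0)[None],(9,1),0)[0]
        pk=200+np.argmax(p[120:260])-80; pk=120+np.argmax(p[120:260])
        lo1,lo2=p[:pk].min(),p[pk:pk+90].min(); 
        th1=(p[pk]+np.median(p[60:110]))/2; th2=(p[pk]+lo2)/2
        i=pk
        while p[i]>th1 and i>0:i-=1
        j=pk
        while p[j]>th2 and j<len(p)-1:j+=1
        r.append((round(t0+i/8,1),round(t0+j/8,1),round((j-i)/8,1)))
    print(f,r)
import sys
gap("top0.npz",-44); gap("top2.npz",-44); gap("now.npz",9)
E
python3 gap.py
```

```text
top0.npz [(np.float64(-19.6), np.float64(-13.1), np.float64(6.5)), (np.float64(-20.1), np.float64(-13.4), np.float64(6.8)), (np.float64(-20.6), np.float64(-13.6), np.float64(7.0)), (np.float64(-21.4), np.float64(-14.0), np.float64(7.4))]
top2.npz [(np.float64(-29.0), np.float64(-21.4), np.float64(7.6)), (np.float64(-29.0), np.float64(-20.5), np.float64(8.5)), (np.float64(-29.0), np.float64(-20.2), np.float64(8.8)), (np.float64(-30.1), np.float64(-20.1), np.float64(10.0))]
now.npz [(np.float64(33.4), np.float64(39.2), np.float64(5.9)), (np.float64(33.0), np.float64(39.2), np.float64(6.2)), (np.float64(32.6), np.float64(39.1), np.float64(6.5)), (np.float64(32.1), np.float64(38.9), np.float64(6.8))]
```

Jaw moved 53.2 mm and pad 52.6 mm, so compression is only about 0.6 mm. Keep squeezing gently.

Request:
arm_command(
  moves=[
    [0,0,0,0,0,0,0.5],
    [0,0,0,0,0,0,0.5],
    [0,0,0,0,0,0,0.51],
    [0,0,0,0,0,0,0.51],
    [0,0,0,0,0,0,0.52],
    [0,0,0,0,0,0,0.52],
    [0,0,0,0,0,0,0.52],
  ],
)

```text
time: 31.48
tool_pos: [471.1, -19.0, 62.6]
ee_rot: [-1.57, 0.004, 1.58]
wrist_force: [-1.1, -17.3, 1.9]
width: 0.485
```

```bash
python3 ws.py; python3 gap.py|tail -1
```

```text
t 31.775 w 45.49 y -19.02 handle -41.77 F [ -0.3 -18.8   2.2]
now.npz [(np.float64(34.5), np.float64(40.2), np.float64(5.8)), (np.float64(34.1), np.float64(39.8), np.float64(5.6)), (np.float64(33.6), np.float64(39.4), np.float64(5.8)), (np.float64(33.0), np.float64(39.1), np.float64(6.1))]
```

Request:
arm_command(
  moves=[
    [0,0,0,0,0,0,0.53],
    [0,0,0,0,0,0,0.53],
    [0,0,0,0,0,0,0.54],
    [0,0,0,0,0,0,0.54],
    [0,0,0,0,0,0,0.55],
    [0,0,0,0,0,0,0.55],
    [0,0,0,0,0,0,0.55],
  ],
)

```text
time: 32.65
tool_pos: [471.1, -19.4, 62.6]
ee_rot: [-1.57, 0.004, 1.58]
wrist_force: [-0.4, -20.6, 2.5]
width: 0.454
```

```bash
python3 ws.py; python3 gap.py|tail -1
```

```text
t 32.95 w 42.66 y -19.37 handle -40.7 F [ -0.5 -21.2   2.4]
now.npz [(np.float64(35.1), np.float64(40.4), np.float64(5.2)), (np.float64(34.2), np.float64(39.9), np.float64(5.6)), (np.float64(34.1), np.float64(39.5), np.float64(5.4)), (np.float64(33.8), np.float64(39.2), np.float64(5.5))]
```

Request:
arm_command(
  moves=[
    [0,0,0,0,0,0,0.56],
    [0,0,0,0,0,0,0.56],
    [0,0,0,0,0,0,0.57],
    [0,0,0,0,0,0,0.57],
    [0,0,0,0,0,0,0.57],
    [0,0,0,0,0,0,0.57],
  ],
)

```text
time: 33.7
tool_pos: [471.2, -19.7, 62.6]
ee_rot: [-1.57, 0.005, 1.579]
wrist_force: [-0.1, -22.8, 1.4]
width: 0.433
```

```bash
python3 ws.py; python3 gap.py|tail -1; python3 ws.py; python3 gap.py|tail -1
python3 - <<'E'
from h import *
a=dict(np.load("top0.npz"));b=dict(np.load("now.npz"))
d=cv2.absdiff(a["frame"],b["frame"]).max(2)
print("tape diff",d[225:262,295:345].mean(),"elbow diff",d[220:265,230:280].mean(),"table ref",d[240:270,180:225].mean())
X=pts(b).reshape(-1,3); y0=np.radians(.735); t=X@[-np.sin(y0),np.cos(y0),0]
k=(abs(X[:,0]-602.5)<12)&(X[:,2]>70)&(X[:,2]<90)&(b["frame"].reshape(-1,3).mean(1)>100)&(t>40)&(t<90); print("sleeve back t",np.percentile(t[k],2))
E
```

```text
t 34.0 w 40.8 y -19.71 handle -40.11 F [  0.1 -22.9   1.9]
now.npz [(np.float64(37.8), np.float64(41.4), np.float64(3.6)), (np.float64(35.4), np.float64(39.6), np.float64(4.2)), (np.float64(34.4), np.float64(39.4), np.float64(5.0)), (np.float64(33.9), np.float64(39.2), np.float64(5.4))]
t 34.3 w 40.81 y -19.72 handle -40.12 F [ -0.1 -23.1   1.7]
now.npz [(np.float64(37.4), np.float64(42.0), np.float64(4.6)), (np.float64(34.1), np.float64(40.2), np.float64(6.1)), (np.float64(34.2), np.float64(39.2), np.float64(5.0)), (np.float64(33.9), np.float64(39.1), np.float64(5.2))]
tape diff 15.424324324324324 elbow diff 14.986666666666666 table ref 25.064444444444444
sleeve back t 47.54955225739242
```

```bash
python3 -c "
from h import *
where(); print(bot.finish_job())"
```

```text
t 34.3 tcp [471.1 -19.7  62.6] grasp [471.1 -19.7  59.6] rpy [-89.92   0.27  90.47] F [ -0.  -22.9   1.4] w 40.9 j [ 0.68  0.54 -0.86  2.09  0.6   0.77  1.02]
the job is handed in; nothing more can be done
None
```

The job is handed in at 34.3 s. The sleeve is home on the spigot, the pad is pressing on it, and the fingers are still squeezing handle and trigger. No verdict was reported.

**What I did:** I gripped the sleeve by its barrel with the gripper tilted 20° to clear the wall. I slid it onto the spigot until it met the shoulder at about 15 N, then let go. Three full squeezes, letting the trigger out and following with the hand after each, moved the head about 47 mm. The fourth squeeze was closed in small steps until the pad bore on the sleeve, and I held it there.

**Last checks:**
- **Sleeve:** its back end measured 47.5 mm along the board, against 48.1 mm expected when home.
- **Grip:** the fingers are open 40.8 mm and steady, with the wrist force steady at about 23 N.
- **Pad:** two estimates of how far it is pressed in disagree. The handle travel gives about 3.3 mm and the pad-to-jaw gap in the image gives about 2.0 mm. Both are inside the 1.5 to 5.2 mm window, and I could not measure the force directly.
- **Elbow and tape measure:** a picture comparison with the start shows no more change around them than on bare worktop, where shadows alone account for it. It is a coarse check.

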